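Weigh and pack the marble samples

TASK

First take the brass check weight off the bench scale and stand it upright on its round rubber stand. Then lay all the marble samples flat and side by side on the scale pan, let go, push the scale's green button fully down and let it come back up, and finally lay all the samples flat in the felt-lined tray. Polished marble chips easily: grip the samples softly (no more than about 30 N), set them down on pan and felt without dropping or knocking, and leave everything else on the bench alone.

Things in the scene. Friction and masses are not known exactly. Their poses are not given: they have to be found in the camera images.
- pan (a point): Centre of the top of the dark rubber mat in the scale's steel pan. The mat is 240 mm along its x by 230 mm along its y, its top 45 mm above the bench; a steel rim 5 mm thick around it stands 10 mm higher than the mat. x points away from the robot, to the scale's white indicator box: 7 mm beyond the rim, 42 mm high, 66 mm deep, 190 mm wide.
- print_button_top (a point): Centre of the top face of the green push button (radius 16 mm) on the scale's indicator box, 165 mm beyond the pan's centre and 50 mm to its right (-y of the scale). It is pressed straight down.
- print_button (a joint): Travel of the green button in m: 0 is up, 0.006 is fully down. Spring return; about 5 N holds it fully down.
- felt_top (a point): Centre of the green felt in the bottom of the open plywood tray; felt top 10 mm above the bench. The felt is 280 mm along the tray's x by 220 mm along its y, with walls 6 mm thick whose rims are 34 mm above the bench. Axes are the tray's own.
- stand: Round black rubber stand with a yellow ring, fixed on the bench, radius 35 mm, 4 mm thick. Origin at the centre of its underside.
- weight: Brass check weight, about 0.5 kg: an upright cylinder of radius 21 mm and height 45 mm with a narrower knob (radius 14 mm) on top, 68 mm high in all. Origin at the centre of its underside, z along its axis. It starts upright on the scale pan.
- plate_black: Marble sample: flat plate of polished black, gold-veined marble, 100 mm long (its x), 45 mm wide (y), 20 mm thick (z), about 0.24 kg; origin at the centre of its underside. Starts flat on the bench; may be absent.
- plate_white: Marble sample: flat plate of polished white, grey-veined marble, 100 mm long (its x), 45 mm wide (y), 20 mm thick (z), about 0.24 kg; origin at the centre of its underside. Starts flat on the bench; may be absent.
- bar_green: Marble sample: bar of polished dark green marble with rounded edges, 110 mm long (its x), 36 mm wide (y), 28 mm thick (z), about 0.3 kg; origin at the centre of its underside. Starts flat on the bench; may be absent.
- bar_red: Marble sample: bar of polished brownish red marble with rounded edges, 110 mm long (its x), 36 mm wide (y), 28 mm thick (z), about 0.3 kg; origin at the centre of its underside. Starts flat on the bench; may be absent.
- mat: The rubber mat in the scale's pan (fixed to it, 4 mm thick); origin at the centre of its underside, 4 mm below the point pan.
- felt: The felt in the tray (fixed to it, 4 mm thick); origin at the centre of its underside, 4 mm below the point felt_top.
- felt_bob: Not part of the job, leave alone: polishing bob: white felt wheel 100 mm across, 30 mm high, with a steel spindle up to 66 mm; origin under its centre
- ear_defenders: Not part of the job, leave alone: pair of red ear defenders with a black headband, 170 mm long (along its y), 75 mm wide, 146 mm high; origin under the middle
- wax_tin: Not part of the job, leave alone: orange tin of wax, radius 34 mm, 50 mm high; origin under its centre
- mug: Not part of the job, leave alone: blue mug, radius 38 mm, 90 mm high, handle at its +y; origin under its centre
- mallet: Not part of the job, leave alone: hammer-shaped mallet lying along its x; origin on the bench under its middle
- disc_stack: Not part of the job, leave alone: stack of three polishing discs (yellow, green, red), 96 mm across, 28 mm high; origin under its centre
Not all that is in view belongs to the job. There is more than one size of the weight; the job needs the larger. Of the things that look like the plate_black, the larger one is meant.

How it is judged:
By the outcome, as a careful person would: the job done as asked, in the order asked, and still so for the second after the job is handed in, with the robot touching nothing.
Of plate_black, plate_white, bar_green, bar_red only 2 to 4 are there at a start; the rules pass over those that are not, and their reading is None.
At some moment in a run one of plate_black, plate_white, bar_green, bar_red may be knocked a few centimetres aside while the robot is not near it.
It also fails if it takes over 210 s, if anything falls off the work surface, if the arm or the gripper's body presses on something with over 40 N, if the wrist force passes 120 N, or if a joint passes its speed limit or range.

ROBOT

A 7-joint arm with a two-finger parallel gripper is mounted at the origin on the work surface. World frame = base frame: x ahead of the robot, y to its left, z up, the work surface at z = 0. Lengths are in m, angles in rad, forces in N, time in s.
With the tool pointing down it reaches from about 0.4 to 0.85 m from the base axis. Payload 4.4 kg.
Tool frame: the origin (TCP) lies between the finger pads; the fingertips stand 11 mm ahead of it and the grasp point (between the pads) lies 8 mm behind it (r.tcp_to_tips is the distance from the TCP to the fingertips, in m); y points along the fingers, z is the direction in which the jaws open and shut, and the axes are right-handed (so a half turn about y gives the same grasp; the last joint's range is limited). The gripper opens to 94 mm and grips with 3 to 60 N. Pads are 16 mm wide; open, the fingers measure 119 mm over their backs; the gripper's body (75 mm by 177 mm) begins 78 mm behind the grasp point.
Start: joints at [1.178, 0.628, 0.038, 1.517, -0.027, 0.996, -0.02], TCP at [0.209, -0.616, 0.216] pointing down, gripper open.
Joint ranges: [-3.06, 3.06], [-0.37, 2.12], [-1.25, 1.32], [0.18, 2.47], [-1.1, 4.24], [0.23, 1.98], [-2.94, 2.94]. Speed limits (rad/s): [2.57, 2.57, 3.14, 3.14, 3.14, 3.14, 3.14].

INTERFACE

Orientations are given as a unit quaternion [x, y, z, w].
In Python, from cell import r, vision, job gives the robot as it stands. The module is installed in compiled form; this text tells all that it offers.
- The arm moves only by the shell command python3 -m crank 'ROWS' [OPENING] [FORCE]. ROWS is text: rows parted by semicolons, each of 4 numbers parted by spaces: the shift along the tool's x, y, z in m, then the turn about the tool's y in degrees. A call has 1 to 5 rows; each row shifts and turns the commanded pose from where the row before left it, along the tool's axes as they then stand; what a row does not reach is not made up. A row lasts 1/8 s, in which the tool goes at most 62.5 mm and 10.7 degrees, less where a joint would pass 70% of its speed; a pose out of reach is approached as far as the arm can. A call is refused whole if a number of a shift passes 0.0625 or a number of a turn 10.7, either way. A call with a gripper value outside its range is refused whole. OPENING is the opening in per cent of the stroke, from 0 (shut) to 100 (fully open), set as the call begins (- or left out, the last holds). The fingers move at their own pace and stop on an object; FORCE is the grip in N (left out, the last holds). Time passes only in rows, so rows that do not move let the fingers close. It gives the time, the measured TCP pose, the force and the opening at its end, in the units of the state.
- r.observe(): the state, without advancing time (a new reading comes with each control period).
- vision.snapshot(name): name is "side" or "top" or "wrist"; returns a dict with "pixels" (420x560x3 uint8, red, green, blue), "fov_y" (degrees; the focal length in pixels is half the picture's height over the tangent of half this angle, whatever the lens; pixels are square), "cx", "cy" (the principal point, pixels), "k1" (the pictures are not rectified: a ray, as slopes to the right and down, at radius r is drawn at 1 + k1 r^2 times it, then the intrinsics apply), "R" (3x3) and "t" (3): a world point X has camera coordinates R X + t. Camera axes: x right, y down, z forward; pixel columns grow to the right and rows downward; lengths in m; the calibration is good to about 2 mm. A picture is of the moment at which its call begins. There is no depth.
- job.job_done(): hands the job in, once; it reports no verdict.
The state is a dict: "time": time; "joints": joint angles; "dq": joint speeds; "joint_torque": joint torques, N m; "position": TCP position; "ee_rot": TCP orientation; "wrist_force": force on the tool from outside, world axes, zero at the start; "moment": the same for the moment, N m; "grip_width": opening from 0.0 (shut) to 1.0 (fully open).
Only numpy, scipy, OpenCV 4.12 (cv2) and the standard library are available. Lean on these libraries where they do the work, as an engineer would, in place of code of your own. Each camera call takes 0.05 s, during which the arm holds its last target.

## Working session

There is one attempt and no reset: what is moved stays moved. The work goes in short steps, Python scripts to look and compute and a shell command to move; the robot and the scene stay as the last step left them, time stands still between calls to the robot, and variables do not carry over. Pictures are saved under pics/ and viewed, and the job is handed in when it is done.

```bash
ls; mkdir -p pics; python3 - <<'E'
from cell import r, vision, job
import cv2
print(r.observe()); print(r.tcp_to_tips)
for n in ["side","top","wrist"]:
    s=vision.snapshot(n); cv2.imwrite(f"pics/{n}0.png",s["pixels"][:,:,::-1])
    print(n,{k:v for k,v in s.items() if k!="pixels"})
E
```

```text
pics
{'time': 0.0, 'joints': array([ 1.17822975,  0.62930652,  0.03845639,  1.5183284 , -0.0270129 ,
        0.99630194, -0.01998979]), 'dq': array([ 0.00016851, -0.00131269, -0.00199148, -0.00064217,  0.00170391,
       -0.00067792, -0.0003048 ]), 'joint_torque': array([-1.18847188e-04, -5.49728394e+01,  1.14311077e+00, -1.86625725e+01,
       -5.23503392e-02,  2.37001403e-02,  1.28427741e-04]), 'position': array([ 0.2084611 , -0.61500309,  0.2155927 ]), 'ee_rot': array([-0.11512502,  0.69832595, -0.69705427,  0.11490184]), 'wrist_force': array([ 0.27811365,  0.03590325, -0.54886002]), 'moment': array([-0.02955521, -0.03587385, -0.06270617]), 'grip_width': 1.0011497707065307}
0.011
side {'fov_y': 48.97028882809778, 'cx': 280.06972805217237, 'cy': 218.22146764772086, 'k1': 0.05176305976875779, 'R': array([[ 0.99392047, -0.10818087, -0.02046932],
       [-0.07552728, -0.53465374, -0.84168938],
       [ 0.08011069,  0.8381183 , -0.5395739 ]]), 't': array([-0.54836483,  0.13738235,  1.3384179 ])}
top {'fov_y': 44.36603824651555, 'cx': 281.1952433677912, 'cy': 194.9516210495225, 'k1': 0.009357425670898633, 'R': array([[ 0.02386669, -0.99965228,  0.01121144],
       [-0.99436174, -0.02489642, -0.10307712],
       [ 0.10332041, -0.00868812, -0.99461018]]), 't': array([0.01562814, 0.57314173, 1.36871587])}
wrist {'fov_y': 63.283093103594176, 'cx': 281.42346719699486, 'cy': 206.8526161588036, 'k1': -0.06259946164961627, 'R': array([[ 3.20497136e-01, -9.47249345e-01, -5.14072841e-04],
       [-9.09971808e-01, -3.08035123e-01,  2.77607046e-01],
       [-2.63121445e-01, -8.85044712e-02, -9.60694574e-01]]), 't': array([-0.64972815, -0.02810284,  0.39140083])}
```

View pics/top0.png

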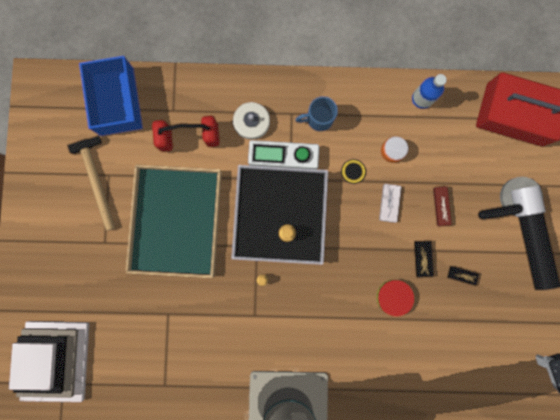

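View pics/side0.png

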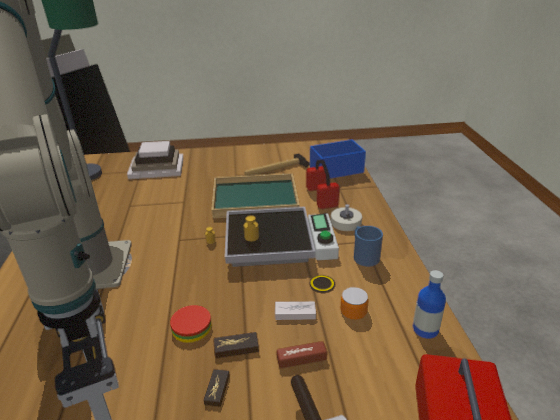

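View pics/wrist0.png

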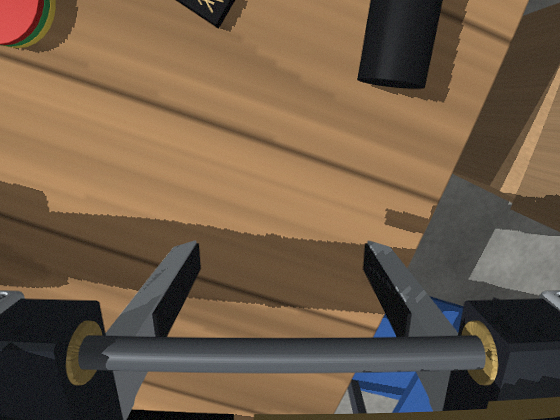

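```bash
cat > h.py <<'E'
from cell import r, vision, job
import cv2, numpy as np
from scipy.spatial.transform import Rotation as Ro
def snap(n,save=None):
    s=vision.snapshot(n)
    f=s["pixels"].shape[0]/2/np.tan(np.radians(s["fov_y"])/2)
    s["K"]=np.array([[f,0,s["cx"]],[0,f,s["cy"]],[0,0,1.]]); s["D"]=np.array([s["k1"],0,0,0.])
    s["C"]=-s["R"].T@s["t"]
    if save: cv2.imwrite(f"pics/{save}.png",s["pixels"][:,:,::-1])
    return s
def cast(s,px,z):
    px=np.asarray(px,float).reshape(-1,1,2)
    u=cv2.undistortPoints(px,s["K"],s["D"]).reshape(-1,2)
    d=np.c_[u,np.ones(len(u))]@s["R"]
    return s["C"]+d*((z-s["C"][2])/d[:,2])[:,None]
def proj(s,X):
    rv,_=cv2.Rodrigues(s["R"])
    return cv2.projectPoints(np.asarray(X,float).reshape(-1,1,3),rv,s["t"],s["K"],s["D"])[0].reshape(-1,2)
def crop(s,x0,y0,x1,y1,k,name):
    cv2.imwrite(f"pics/{name}.png",cv2.resize(s["pixels"][y0:y1,x0:x1,::-1],None,fx=k,fy=k,interpolation=cv2.INTER_CUBIC))
def rect(s,mask,z):
    c=max(cv2.findContours(mask.astype(np.uint8),cv2.RETR_EXTERNAL,cv2.CHAIN_APPROX_NONE)[0],key=cv2.contourArea)
    P=cast(s,c.reshape(-1,2),z)[:,:2]
    (cx,cy),(w,h),a=cv2.minAreaRect((P*1000).astype(np.float32))
    if w<h: w,h,a=h,w,a+90
    a=(a+90)%180-90
    return np.round([cx,cy,w,h,a],1)   # mm, deg of long axis
def tool():
    o=r.observe(); M=Ro.from_quat(o["ee_rot"]).as_matrix(); return o,M
def go(target,yaw=None):
    """print needed shift in tool axes, to world target TCP (m); yaw=jaw-line (tool z) world angle deg"""
    o,M=tool(); d=np.asarray(target)-o["position"]
    j=np.degrees(np.arctan2(M[1,2],M[0,2]))
    print("pos",np.round(o["position"],4),"jaw yaw %.1f"%j,"t %.2f"%o["time"],"F",np.round(o["wrist_force"],1),"grip %.3f"%o["grip_width"])
    if yaw is None: 
        print("shift tool xyz mm",np.round(M.T@d*1000,1)); return
    dy=(yaw-j+90)%180-90
    # turn about tool y by +a ; sign: tool y is down => world yaw = -a
    print("turn deg about tool y: %.1f (or +-180)"%(-dy*np.sign(-M[2,1])))
    print("shift tool xyz mm (before turning)",np.round(M.T@d*1000,1), "tilt",np.round(M[:,1],3))
    a=np.radians(-dy*np.sign(-M[2,1])); M2=M@Ro.from_euler('y',a).as_matrix()
    print("shift after turning",np.round(M2.T@d*1000,1))
E
python3 - <<'E'
from h import *
s=snap("top"); np.set_printoptions(suppress=True,precision=3)
print("cam",s["C"]); o,M=tool(); print(M)
hsv=cv2.cvtColor(s["pixels"],cv2.COLOR_RGB2HSV)
for p in [(391,202),(443,206),(418,258),(412,258),(287,233),(262,281),(280,200),(170,220),(302,154),(353,171),(353,163)]: print(p,s["pixels"][p[1],p[0]],hsv[p[1],p[0]])
crop(s,340,140,500,320,4,"c1"); crop(s,220,130,380,300,4,"c2")
E
```

```text
cam [0.428 0.042 1.42 ]
[[-0.947 -0.     0.321]
 [-0.321  0.001 -0.947]
 [ 0.    -1.    -0.001]]
(391, 202) [185 178 179] [176  10 185]
(443, 206) [188 165 155] [  9  45 188]
(418, 258) [31 28 34] [135  45  34]
(412, 258) [149 117  81] [ 16 116 149]
(287, 233) [213 170  91] [ 19 146 213]
(262, 281) [218 175  96] [ 19 143 218]
(280, 200) [41 36 36] [ 0 31 41]
(170, 220) [58 93 85] [83 96 93]
(302, 154) [ 66 147  86] [ 67 141 147]
(353, 171) [44 48 45] [68 21 48]
(353, 163) [84 72 42] [ 21 127  84]
```

View pics/c1.png

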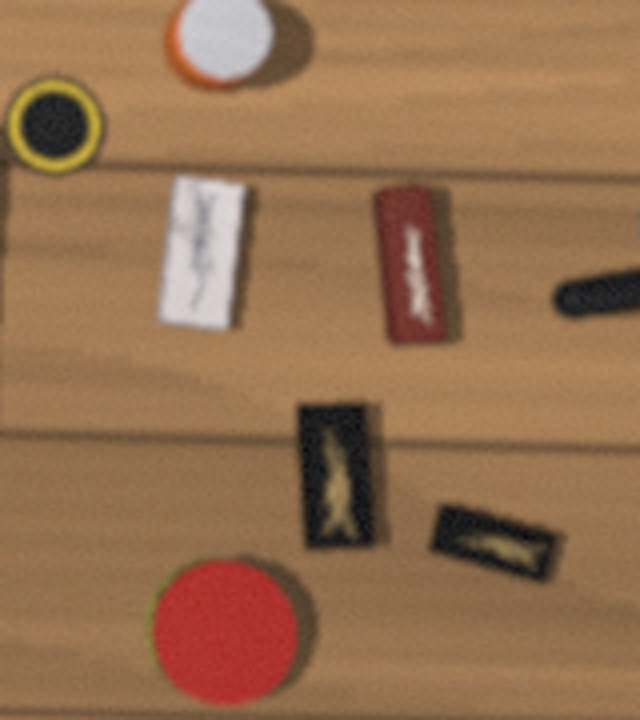

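View pics/c2.png

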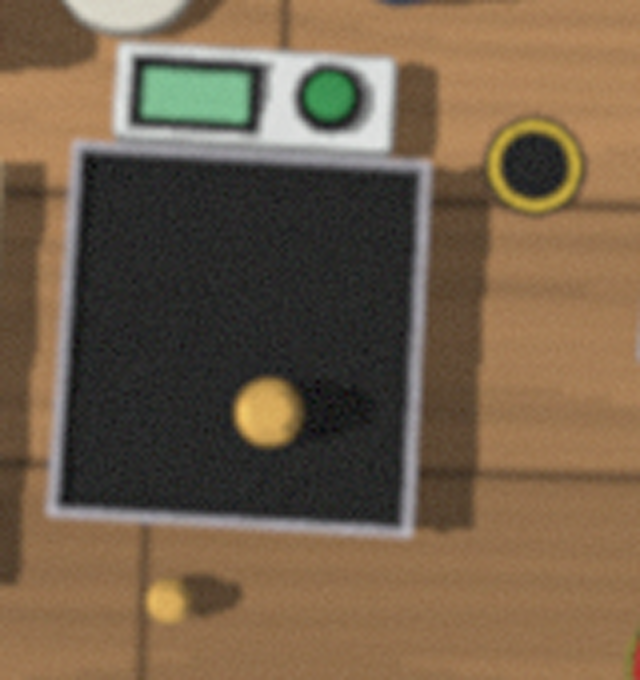

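Black plates: (424,258) is visibly longer and wider than (464,275), so I take the first. Brass weights: (287,233), on the pan, is the larger; (262,281) on the bench is smaller. The white plate is at (391,202) and the red bar at (443,206); there is no green bar in view.

```bash
cat > meas.py <<'E'
from h import *
def near(mask,p):
    n,l,st,c=cv2.connectedComponentsWithStats(mask.astype(np.uint8))
    d=[1e9]+[np.hypot(*(c[i]-p)) if st[i,4]>25 else 1e9 for i in range(1,n)]
    i=int(np.argmin(d)); return (l==i).astype(np.uint8)
def masks(s):
    hsv=cv2.cvtColor(s["pixels"],cv2.COLOR_RGB2HSV).astype(int); H,S,V=hsv[...,0],hsv[...,1],hsv[...,2]
    k=np.ones((5,5),np.uint8)
    cl=lambda m:cv2.morphologyEx(m.astype(np.uint8),cv2.MORPH_CLOSE,k)
    return dict(white=cl((S<45)&(V>115)),red=cl(((H<8)|(H>168))&(S>90)&(V>60)),black=cl((V<58)),
      brass=((H>14)&(H<26)&(S>115)&(V>150)).astype(np.uint8),yellow=((H>20)&(H<35)&(S>130)).astype(np.uint8),
      felt=cl((H>70)&(H<95)&(S>70)),green=((H>55)&(H<80)&(S>110)).astype(np.uint8))
E
python3 - <<'E'
from meas import *
s=snap("top"); m=masks(s)
print("white",rect(s,near(m["white"],(391,202)),.015))
print("red",rect(s,near(m["red"],(443,206)),.02))
print("black",rect(s,near(m["black"],(424,258)),.012)); print("black small",rect(s,near(m["black"],(464,275)),.012))
print("pan",rect(s,near(m["black"],(280,210)),.045))
print("felt",rect(s,near(m["felt"],(172,220)),.01))
print("btn",rect(s,near(m["green"],(302,154)),.048))
print("weight",rect(s,near(m["brass"],(287,233)),.113), "small",rect(s,near(m["brass"],(262,281)),.04))
print("stand",rect(s,near(m["yellow"],(353,171)),.004))
z=s["pixels"].copy()
for k,p in [("white",(391,202)),("red",(443,206)),("black",(424,258)),("black",(280,210)),("felt",(172,220)),("yellow",(353,171)),("brass",(287,233)),("green",(302,154))]:
    cv2.drawContours(z,cv2.findContours(near(m[k],p),0,1)[0],-1,(255,0,255),1)
s["pixels"]=z; crop(s,100,110,500,320,2,"m1")
E
```

```text
white [ 560.1 -269.7  101.2   49.7   -6.7]
red [ 554.8 -411.4  105.2   39.     5.3]
black [ 409.7 -363.    92.3   47.3    3.4]
black small [ 368.2 -468.7   78.4   31.3   75.5]
pan [520.   33.1 232.7 222.8  -2. ]
felt [496.6 320.1 273.3 208.6  -1.8]
btn [683.3 -23.8  32.9  32.5   1.2]
weight [468.6  17.2  37.9  32.9   1.4] small [342.6  79.1  28.8  23.8   1.6]
stand [ 646.6 -169.4   64.9   63.8   45.8]
```

View pics/m1.png

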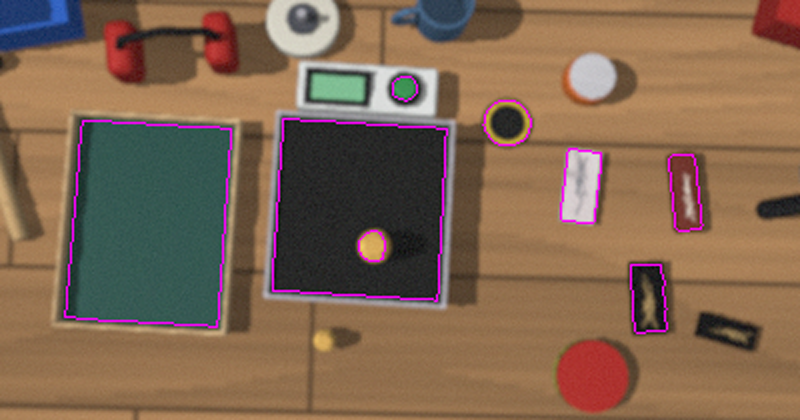

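```bash
python3 - <<'E'
from h import *
go([.4686,.0172,.2156],-92)
E
```

```text
pos [ 0.2086 -0.6154  0.2161] jaw yaw -71.3 t 0.25 F [-0.5  0.  -0.9] grip 1.000
turn deg about tool y: 20.7 (or +-180)
shift tool xyz mm (before turning) [-449.3    0.9 -515.6] tilt [-0.     0.001 -1.   ]
shift after turning [-237.8    0.9 -641.2]
```

```bash
python3 -m crank '0 0 0 10.3;0 0 0 10.4;-.01 0 -.03 0;-.02 0 -.053 0;-.02 0 -.053 0' 100 20; python3 -m crank '-.02 0 -.053 0;-.02 0 -.053 0;-.02 0 -.053 0;-.02 0 -.053 0;-.02 0 -.053 0'; python3 -m crank '-.02 0 -.053 0;-.02 0 -.053 0;-.02 0 -.053 0;-.01 0 -.03 0;0 0 0 0'; python3 - <<'E'
from h import *
snap("wrist","w1")
go([.4686,.0172,.2156],-92)
E
```

```text
time: 0.88
position: [0.2638, -0.4799, 0.2163]
ee_rot: [0.012, 0.707, -0.707, -0.012]
wrist_force: [1.9, 0.9, 0.5]
grip_width: 0.995
time: 1.5
position: [0.3731, -0.2184, 0.2167]
ee_rot: [-0.013, -0.707, 0.707, 0.012]
wrist_force: [-0.6, 0.5, 0.6]
grip_width: 0.999
time: 2.12
position: [0.4497, -0.0309, 0.2165]
ee_rot: [0.01, 0.707, -0.707, -0.01]
wrist_force: [-0.0, 0.0, 0.3]
grip_width: 0.999
pos [ 0.4489 -0.0329  0.2164] jaw yaw -91.8 t 2.17 F [-0.1 -0.2 -0.2] grip 0.999
turn deg about tool y: 0.2 (or +-180)
shift tool xyz mm (before turning) [-18.1   0.8 -50.7] tilt [-0. -0. -1.]
shift after turning [-17.9   0.8 -50.8]
```

View pics/w1.png

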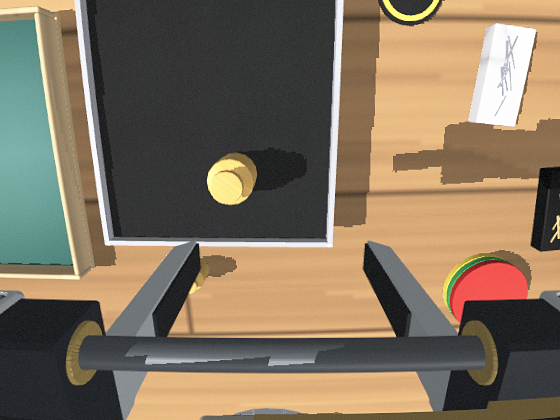

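The wrist view shows the weight on the pan, knob top at about (229,187) and body base around (237,172). The stand is at (411,5), the white plate at (502,75).

```bash
python3 - <<'E'
from h import *
s=snap("wrist"); crop(s,180,130,300,230,5,"w1c")
print(cast(s,[[229,187]],.113)*1000, proj(s,[[.4686,.0172,.113],[.4686,.0172,.045]]))
E
```

```text
[[470.250556    8.7275562 113.       ]] [[218.84210908 189.31590446]
 [230.64426826 173.96846909]]
```

View pics/w1c.png

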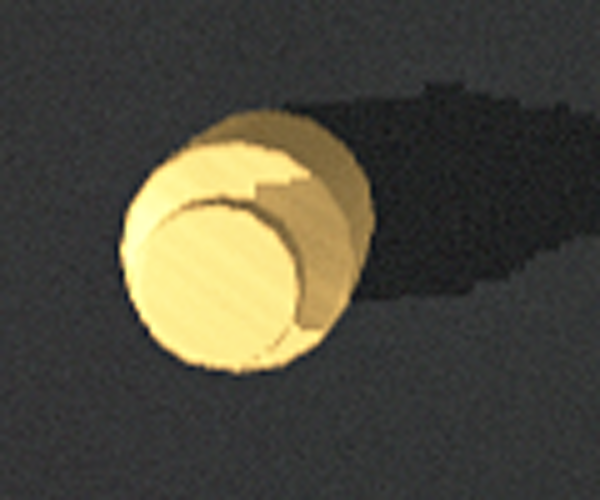

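```bash
python3 - <<'E'
from h import *
s=snap("wrist"); print(cast(s,[[224,186]],.113)*1000)
go([.470,.0137,.14],-92)
E
```

```text
[[470.91602846  11.45535237 113.        ]]
pos [ 0.4484 -0.0348  0.2165] jaw yaw -92.1 t 2.27 F [ 0.1 -0.6 -0.4] grip 0.999
turn deg about tool y: -0.1 (or +-180)
shift tool xyz mm (before turning) [-19.9  76.4 -49.3] tilt [-0.    -0.001 -1.   ]
shift after turning [-19.9  76.4 -49.3]
```

```bash
python3 -m crank '-.010 0.03 -.024 0;-.010 .03 -.024 0;0 0.015 0 0;0 0 0 0;0 0 0 0'; python3 - <<'E'
from h import *
s=snap("wrist","w2"); go([.470,.0125,.068],-92)
E
```

```text
time: 2.9
position: [0.4707, 0.0125, 0.1421]
ee_rot: [-0.013, -0.707, 0.707, 0.013]
wrist_force: [-0.3, 0.3, -0.1]
grip_width: 0.996
pos [0.4709 0.0127 0.1423] jaw yaw -92.1 t 2.95 F [-0.4  0.2  0.1] grip 1.000
turn deg about tool y: -0.1 (or +-180)
shift tool xyz mm (before turning) [ 1.  74.3  0.2] tilt [ 0.001 -0.    -1.   ]
shift after turning [ 1.  74.3  0.2]
```

View pics/w2.png

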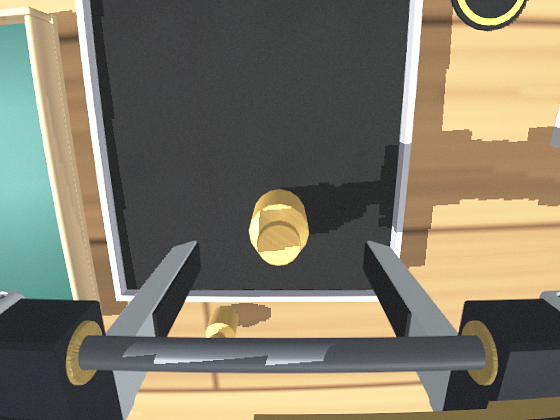

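The weight sits between the fingers (column 280, fingers at 195 and 370). Descend and grip.

```bash
python3 -m crank '0 .025 0 0;0 .025 0 0;0 .014 0 0;0 .010 0 0;0 0 0 0'; python3 -m crank '0 0 0 0;0 0 0 0;0 0 0 0;0 0 0 0' 30 35;python3 -m crank '0 0 0 0;0 0 0 0;0 0 0 0;0 0 0 0'
```

```text
time: 3.58
position: [0.4705, 0.0136, 0.0673]
ee_rot: [-0.012, -0.707, 0.707, 0.012]
wrist_force: [-0.5, 0.3, 1.2]
grip_width: 1.0
time: 4.08
position: [0.4707, 0.0138, 0.0677]
ee_rot: [0.012, 0.707, -0.707, -0.012]
wrist_force: [0.3, 0.5, -0.2]
grip_width: 0.612
time: 4.58
position: [0.4706, 0.0139, 0.0675]
ee_rot: [0.012, 0.707, -0.707, -0.012]
wrist_force: [-1.0, 1.2, 1.8]
grip_width: 0.439
```

```bash
python3 -m crank '0 0 0 0;0 -.01 0 0;0 -.02 0 0;0 -.02 0 0;0 -.02 0 0' 30 35; python3 -m crank '0 -.02 0 0;0 0 0 0;0 0 0 0' ; python3 - <<'E'
from h import *
s=snap("wrist","w3"); go([.6466,-.1694,.13],-92)
E
```

```text
time: 5.2
position: [0.4698, 0.0134, 0.1382]
ee_rot: [-0.012, -0.707, 0.707, 0.013]
wrist_force: [-0.6, -0.3, -5.1]
grip_width: 0.441
time: 5.58
position: [0.4698, 0.0136, 0.1569]
ee_rot: [-0.012, -0.707, 0.707, 0.013]
wrist_force: [-0.4, -0.7, -5.2]
grip_width: 0.441
pos [0.4696 0.0136 0.1567] jaw yaw -92.0 t 5.62 F [ 0.  -0.5 -4.1] grip 0.444
turn deg about tool y: 0.0 (or +-180)
shift tool xyz mm (before turning) [-183.2   26.4  176.8] tilt [-0.002 -0.    -1.   ]
shift after turning [-183.3   26.4  176.7]
```

View pics/w3.png

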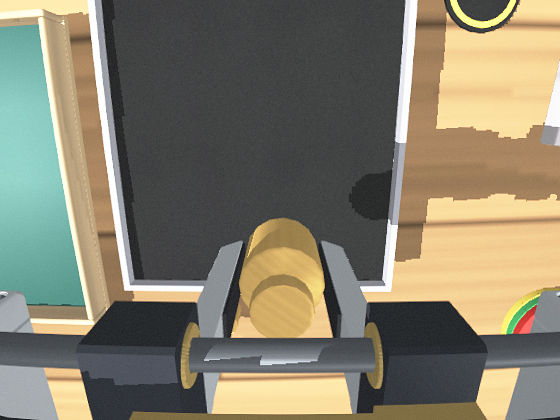

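Weight held upright between the fingers (283,270). Move toward the stand.

```bash
python3 -m crank '-.012 0 .012 0;-.025 0 .025 0;-.03 0 .03 0;-.03 0 .03 0;-.03 0 .03 0';python3 -m crank '-.02 0 .02 0;-.01 0 .01 0;0 0 0 0;0 0 0 0'; python3 - <<'E'
from meas import *
s=snap("wrist","w4"); m=masks(s); print("stand",rect(s,m["yellow"],.004)); print(proj(s,[[.6466,-.1694,.004]])); go([.6466,-.1694,.13],-92)
E
```

```text
time: 6.25
position: [0.5941, -0.12, 0.1565]
ee_rot: [-0.012, -0.707, 0.707, 0.013]
wrist_force: [0.1, 0.6, -4.3]
grip_width: 0.443
time: 6.75
position: [0.6211, -0.1472, 0.157]
ee_rot: [0.011, 0.707, -0.707, -0.012]
wrist_force: [0.4, 0.6, -4.6]
grip_width: 0.445
stand [ 648.  -168.4   62.2   61.9   -1.9]
[[303.63969996 168.68122624]]
pos [ 0.6212 -0.1471  0.1573] jaw yaw -91.9 t 6.80 F [ 0.3 -0.2 -5.3] grip 0.438
turn deg about tool y: 0.1 (or +-180)
shift tool xyz mm (before turning) [-26.1  27.2  21.5] tilt [-0.001  0.001 -1.   ]
shift after turning [-26.2  27.2  21.5]
```

View pics/w4.png

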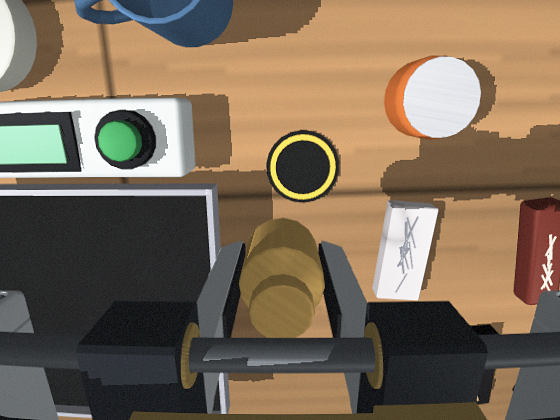

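```bash
python3 -m crank '-.014 0 .011 0;-.013 0 .010 0;0 .03 0 0;0 .03 0 0;0 .03 0 0';python3 -m crank '0 .02 0 0;0 .01 0 0;0 0 0 0;0 0 0 0'; python3 - <<'E'
from h import *
go([.6473,-.1689,.0265],-92)
E
```

```text
time: 7.42
position: [0.6481, -0.1691, 0.067]
ee_rot: [0.012, 0.707, -0.707, -0.012]
wrist_force: [0.0, -0.1, -4.3]
grip_width: 0.445
time: 7.92
position: [0.6492, -0.1708, 0.0386]
ee_rot: [-0.013, -0.707, 0.707, 0.011]
wrist_force: [-0.8, -0.6, -4.5]
grip_width: 0.441
pos [ 0.6492 -0.1708  0.0386] jaw yaw -92.0 t 7.92 F [-0.8 -0.6 -4.5] grip 0.441
turn deg about tool y: 0.0 (or +-180)
shift tool xyz mm (before turning) [ 2.  12.1 -1.8] tilt [ 0.002 -0.001 -1.   ]
shift after turning [ 2.  12.1 -1.8]
```

```bash
python3 -m crank '.001 .005 -.001 0;0 .004 -.001 0;0 .0015 0 0;0 0 0 0;0 0 0 0'; python3 - <<'E'
from h import *
snap("wrist","w5"); snap("side","s5");go([.6473,-.1689,.0265],-92)
E
```

```text
time: 8.55
position: [0.6475, -0.1686, 0.027]
ee_rot: [-0.012, -0.707, 0.707, 0.012]
wrist_force: [-0.3, -1.0, -4.1]
grip_width: 0.443
pos [ 0.6474 -0.1686  0.027 ] jaw yaw -92.0 t 8.65 F [ 0.8  0.7 -4.6] grip 0.437
turn deg about tool y: 0.0 (or +-180)
shift tool xyz mm (before turning) [0.1 0.5 0.3] tilt [ 0. -0. -1.]
shift after turning [0.1 0.5 0.3]
```

View pics/w5.png

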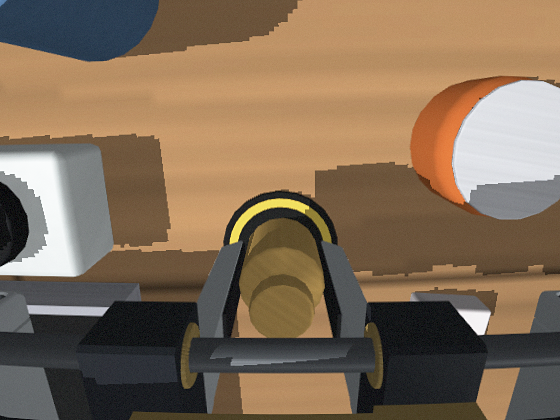

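Weight is centred over the ring (280,215); force says it is not yet standing. Lower in small steps.

```bash
python3 -m crank '0 .001 0 0;0 0 0 0;0 0 0 0';python3 -m crank '0 .001 0 0;0 0 0 0;0 0 0 0'
```

```text
time: 9.02
position: [0.6476, -0.1686, 0.0266]
ee_rot: [-0.012, -0.707, 0.707, 0.012]
wrist_force: [-1.3, 0.1, 2.2]
grip_width: 0.441
time: 9.4
position: [0.6476, -0.1686, 0.0266]
ee_rot: [-0.012, -0.707, 0.707, 0.012]
wrist_force: [-3.4, 0.9, 8.6]
grip_width: 0.441
```

```bash
python3 -m crank '0 -.001 0 0;0 0 0 0;0 0 0 0;0 0 0 0' 75 20;python3 -m crank '0 -.02 0 0;0 -.03 0 0;0 -.04 0 0;0 -.04 0 0;.03 0 .03 0'; python3 - <<'E'
from meas import *
s=snap("wrist","w6"); go([.5601,-.2697,.12],-96.7); m=masks(s)
print(rect(s,near(m["white"],(391,250)),.02))
E
```

```text
time: 9.9
position: [0.6474, -0.1685, 0.0258]
ee_rot: [0.012, 0.707, -0.707, -0.012]
wrist_force: [-0.1, 0.3, -0.4]
grip_width: 0.747
time: 10.52
position: [0.6215, -0.1949, 0.1613]
ee_rot: [-0.014, -0.707, 0.707, 0.006]
wrist_force: [0.0, -0.3, -0.4]
grip_width: 0.751
pos [ 0.6129 -0.2034  0.1595] jaw yaw -92.2 t 10.57 F [-5.7 -3.5 -1.1] grip 0.749
turn deg about tool y: 4.5 (or +-180)
shift tool xyz mm (before turning) [50.3 39.8 68.1] tilt [ 0.001 -0.005 -1.   ]
shift after turning [44.8 39.8 71.8]
[ 563.1 -266.7  102.2   47.8   -6.5]
```

View pics/w6.png

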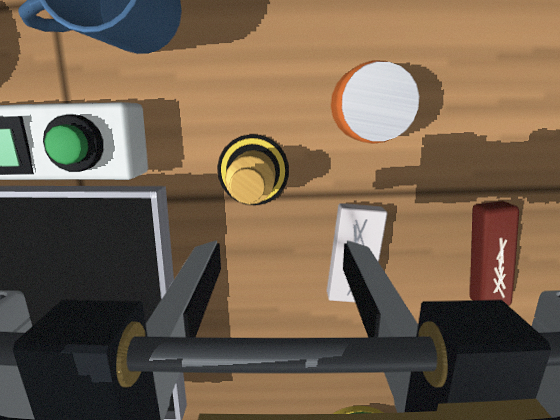

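```bash
python3 -m crank '.04 0 .02 4.5;.04 0 .03 0;.02 0 .012 0;0 0 0 0;0 0 0 0' 90; python3 - <<'E'
from meas import *
s=snap("wrist","w7"); m=masks(s); w=near(m["white"],(290,190))
print(rect(s,w,.02)); print(rect(s,near(m["red"],(420,200)),.028)); go([.5610,-.2685,.12],-96.6)
s=snap("top"); m=masks(s)
E
```

```text
time: 11.2
position: [0.5131, -0.2503, 0.1567]
ee_rot: [0.04, 0.706, -0.706, -0.039]
wrist_force: [-0.3, 0.1, 0.3]
grip_width: 0.902
[ 561.1 -268.5   98.8   44.6   -6.3]
[ 555.9 -405.2  107.3   42.6    5.4]
pos [ 0.5132 -0.25    0.1564] jaw yaw -96.4 t 11.25 F [-0.   1.1  0.5] grip 0.900
turn deg about tool y: 0.2 (or +-180)
shift tool xyz mm (before turning) [-49.5  36.5  13.1] tilt [ 0.002  0.    -1.   ]
shift after turning [-49.6  36.5  12.9]
```

View pics/w7.png

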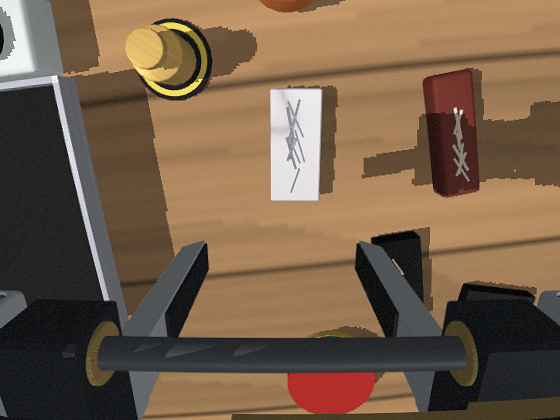

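White plate (295,145) measures 99×45 mm, as given. Descend.

```bash
python3 -m crank '-.025 .01 .0065 0;-.0246 .03 .0065 0;0 .04 0 0;0 .035 0 0;0 .015 0 0';python3 -m crank '0 .008 0 0;0 0 0 0;0 0 0 0'; python3 - <<'E'
from h import *
go([.5611,-.2685,.0145],-96.4)
E
```

```text
time: 11.92
position: [0.5589, -0.268, 0.0237]
ee_rot: [0.038, 0.707, -0.705, -0.04]
wrist_force: [-0.3, 0.1, 0.1]
grip_width: 0.897
time: 12.3
position: [0.5601, -0.2699, 0.0192]
ee_rot: [-0.041, -0.706, 0.706, 0.039]
wrist_force: [-0.5, 0.1, 0.4]
grip_width: 0.899
pos [ 0.5601 -0.2699  0.0192] jaw yaw -96.5 t 12.30 F [-0.5  0.1  0.4] grip 0.899
turn deg about tool y: -0.1 (or +-180)
shift tool xyz mm (before turning) [-0.8  4.7 -1.5] tilt [ 0.002 -0.001 -1.   ]
shift after turning [-0.8  4.7 -1.5]
```

```bash
python3 -m crank '-.001 .0045 -.0015 0;0 0 0 0;0 0 0 0' 60 15;python3 -m crank '0 0 0 0;0 0 0 0;0 0 0 0;0 0 0 0;0 0 0 0' 35 20;python3 -m crank '0 0 0 0;0 -.001 0 0;0 -.005 0 0;0 -.012 0 0;0 -.02 0 0'
```

```text
time: 12.68
position: [0.5604, -0.2681, 0.0136]
ee_rot: [-0.04, -0.706, 0.706, 0.04]
wrist_force: [0.2, -0.5, 0.4]
grip_width: 0.623
time: 13.3
position: [0.5603, -0.2682, 0.0135]
ee_rot: [-0.04, -0.706, 0.706, 0.04]
wrist_force: [-0.2, 0.3, 0.8]
grip_width: 0.478
time: 13.92
position: [0.5599, -0.2679, 0.0522]
ee_rot: [0.04, 0.706, -0.706, -0.04]
wrist_force: [-0.2, -0.1, -2.3]
grip_width: 0.476
```

```bash
python3 -m crank '0 -.03 0 0;0 -.03 0 0;0 -.01 -.02 -4.4;0 0 0 0;0 0 0 0'; python3 - <<'E'
from h import *
go([.5178,-.0309,.12],-92)
E
```

```text
time: 14.55
position: [0.5619, -0.2474, 0.1206]
ee_rot: [0.012, 0.707, -0.707, -0.013]
wrist_force: [0.3, -0.1, -2.9]
grip_width: 0.479
pos [ 0.5619 -0.2474  0.1206] jaw yaw -92.0 t 14.55 F [ 0.3 -0.1 -2.9] grip 0.479
turn deg about tool y: -0.0 (or +-180)
shift tool xyz mm (before turning) [  51.7    0.8 -214.8] tilt [-0.002  0.001 -1.   ]
shift after turning [  51.7    0.8 -214.9]
```

Stop short in x (0.44) to check the pan in the wrist camera on the way.

```bash
python3 -m crank '.01 0 -.03 0;.02 0 -.05 0;.02 0 -.05 0;.02 0 -.05 0;.02 0 -.025 0';python3 -m crank '.02 -.03 -.010 0;.01 -.03 0 0;0 0 0 0;0 0 0 0'; python3 - <<'E'
from meas import *
s=snap("wrist","w8"); go([.5178,-.0309,.0585],-92)
m=masks(s); print(proj(s,[[.4,.15,.045],[.4,-.085,.045]]))
E
```

```text
time: 15.18
position: [0.4787, -0.0374, 0.1206]
ee_rot: [0.011, 0.707, -0.707, -0.012]
wrist_force: [1.2, -1.2, -2.4]
grip_width: 0.475
time: 15.68
position: [0.4504, -0.0294, 0.1805]
ee_rot: [-0.013, -0.707, 0.707, 0.013]
wrist_force: [0.2, -0.7, -1.7]
grip_width: 0.476
pos [ 0.4502 -0.0294  0.1803] jaw yaw -92.1 t 15.72 F [-0.5 -0.3 -2.8] grip 0.480
turn deg about tool y: -0.1 (or +-180)
shift tool xyz mm (before turning) [-67.8 121.7  -1. ] tilt [-0.002 -0.    -1.   ]
shift after turning [-67.8 121.7  -0.9]
[[101.12033433 256.35471576]
 [340.55741733 248.66002562]]
```

View pics/w8.png

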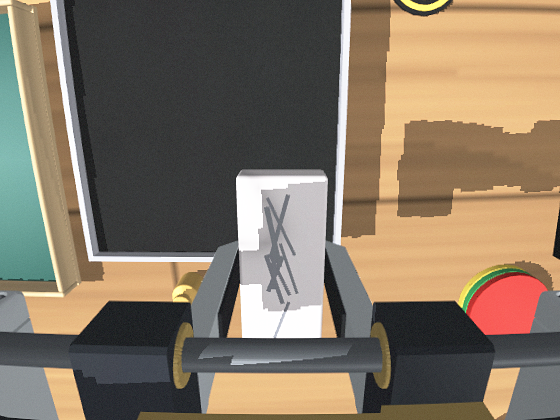

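Plate held level; right inner rim at (334,225), left mat edge at (94,248) / (66,20).

```bash
python3 - <<'E'
from meas import *
s=snap("wrist"); 
g=s["pixels"].max(2)
for row in (60,130,160):
    x=g[row].astype(int); print(row,x[50:110:2]); print(x[326:356])
P=cast(s,[[342,60],[339,130],[337,160]],.055); print(P*1000)
P=cast(s,[[55,60],[67,130],[73,160]],.055); print(P*1000)
E
```

```text
60 [146 145 144 138 255 252 255 139 141 143  98  34  42  38  36  57  55  58
  60  61  58  56  55  52  57  55  59  56  59  58]
[ 59  55  62  56  60  57  59  54  55  61  55  58  54  43 224 221 227 252
 251 251 251 254 255 135 143 144 144 142 145 143]
130 [162 162 141 140 141 142 143 142 174 255 254 246 142 147 145  55  34  30
  42  45  56  55  53  57  63  58  54  58  54  53]
[ 62  59  59  60  55  59  56  57  58  57  50 143 226 226 242 249 248 249
 252 239 175 141 142 143 144 145 142 144 145 144]
160 [163 160 184 161 163 150 150 148 146 147 143 255 254 255 139 151 148  75
  33  36  38  39  62  59  56  56  54  57  53  56]
[ 59  57  55  59  59  60  58  53  60  60 123 230 229 251 249 249 249 252
 233 122 129 125 130 133 130 130 133 130 131 129]
[[568.00422083 -83.09392486  55.        ]
 [512.40110188 -80.80948249  55.        ]
 [486.99892569 -79.2273542   55.        ]]
[[580.07742501 152.52054344  55.        ]
 [522.78253986 152.70763306  55.        ]
 [496.68416301 152.37182877  55.        ]]
```

```bash
python3 - <<'E'
from meas import *
s=snap("wrist"); 
R=cast(s,[[342.7,60],[339.8,130],[338.8,160]],.055)*1000
L=cast(s,[[63.5,60],[73.5,130],[77.5,160]],.055)*1000
print(R,L)
for P in (R,L): 
    k=np.polyfit(P[:,0],P[:,1],1); print(k[0]*57.3, np.polyval(k,520))
go([.5178,-.0309,.0585],-92)
E
```

```text
[[567.84401794 -83.60192215  55.        ]
 [512.25281136 -81.43541429  55.        ]
 [486.8245022  -80.73715938  55.        ]] [[579.36057012 145.09521051  55.        ]
 [522.31139448 146.80879379  55.        ]
 [496.34750474 148.20738547  55.        ]]
-2.0597671601221 -81.84189807827008
-2.0781903252798193 147.163434133324
pos [ 0.4501 -0.0293  0.1803] jaw yaw -92.1 t 15.82 F [ 0.6  1.3 -2.3] grip 0.478
turn deg about tool y: -0.1 (or +-180)
shift tool xyz mm (before turning) [-68.  121.6  -1. ] tilt [-0.002 -0.    -1.   ]
shift after turning [-68.  121.6  -0.8]
```

Pan centre line agrees with the top view (32.7 vs 33.1 mm, width 229). Lower gently.

```bash
python3 -m crank '-.02 0 0 0;-.03 0 0 0;-.018 .03 0 0;0 .03 -.001 0;0 .025 0 0';python3 -m crank '0 .015 0 0;0 .008 0 0;0 .004 0 0;0 0 0 0;0 0 0 0'; python3 - <<'E'
from meas import *
go([.5178,-.0309,.0585],-92)
E
```

```text
time: 16.45
position: [0.5179, -0.0306, 0.0942]
ee_rot: [0.012, 0.707, -0.707, -0.014]
wrist_force: [-0.2, -1.1, -3.2]
grip_width: 0.476
time: 17.08
position: [0.519, -0.0305, 0.0701]
ee_rot: [0.013, 0.707, -0.707, -0.012]
wrist_force: [-0.4, 0.8, -2.3]
grip_width: 0.475
pos [ 0.519  -0.0305  0.0701] jaw yaw -92.1 t 17.07 F [-0.4  0.8 -2.3] grip 0.475
turn deg about tool y: -0.1 (or +-180)
shift tool xyz mm (before turning) [ 1.2 11.6  0.4] tilt [ 0.001  0.    -1.   ]
shift after turning [ 1.2 11.6  0.4]
```

```bash
python3 -m crank '0 .005 0 0;0 .003 0 0;0 .0015 0 0;0 0 0 0;0 0 0 0';python3 -m crank '0 .001 0 0;0 0 0 0;0 0 0 0';
```

```text
time: 17.7
position: [0.5185, -0.0305, 0.06]
ee_rot: [-0.013, -0.707, 0.707, 0.013]
wrist_force: [0.6, 0.4, -1.9]
grip_width: 0.479
time: 18.08
position: [0.5185, -0.0305, 0.059]
ee_rot: [-0.013, -0.707, 0.707, 0.013]
wrist_force: [-0.5, -0.2, -3.6]
grip_width: 0.478
```

```bash
python3 -m crank '0 .0007 0 0;0 0 0 0;0 0 0 0';python3 -m crank '0 .0006 0 0;0 0 0 0;0 0 0 0';
```

```text
time: 18.45
position: [0.5185, -0.0305, 0.0585]
ee_rot: [0.013, 0.707, -0.707, -0.013]
wrist_force: [-0.7, -0.3, 2.0]
grip_width: 0.477
time: 18.82
position: [0.5185, -0.0306, 0.0585]
ee_rot: [0.013, 0.707, -0.707, -0.013]
wrist_force: [-2.9, 0.1, 8.5]
grip_width: 0.477
```

```bash
python3 -m crank '0 -.0006 0 0;0 0 0 0' - 10; python3 -m crank '0 0 0 0;0 0 0 0;0 0 0 0' 60 10; python3 -m crank '0 -.01 0 0;0 -.03 0 0;0 -.03 0 0;0 -.03 0 0;0 0 0 0' ; python3 - <<'E'
from meas import *
s=snap("top","t2"); m=masks(s); print("white",rect(s,near(m["white"],(308,211)),.06)); print("red",rect(s,near(m["red"],(443,206)),.02)); print("black",rect(s,near(m["black"],(424,258)),.015))
go([.49,-.409,.15],-84.7)
E
```

```text
time: 19.08
position: [0.5185, -0.0305, 0.0585]
ee_rot: [0.013, 0.707, -0.707, -0.013]
wrist_force: [-1.3, -0.0, 4.2]
grip_width: 0.48
time: 19.45
position: [0.5185, -0.0305, 0.0581]
ee_rot: [-0.013, -0.707, 0.707, 0.013]
wrist_force: [-0.4, 0.3, -0.4]
grip_width: 0.599
time: 20.08
position: [0.5202, -0.0306, 0.1608]
ee_rot: [0.015, 0.707, -0.707, -0.011]
wrist_force: [0.6, -0.2, -0.4]
grip_width: 0.603
white [585.7   9.5 472.6 303.    1.1]
red [ 554.4 -409.8  105.3   38.8    4.9]
black [ 410.5 -362.    93.6   47.     3.4]
pos [ 0.5191 -0.0305  0.1594] jaw yaw -92.1 t 20.12 F [-0.6 -0.3 -0.6] grip 0.597
turn deg about tool y: -7.4 (or +-180)
shift tool xyz mm (before turning) [ 15.4   9.3 379.3] tilt [ 0.003 -0.    -1.   ]
shift after turning [ 64.    9.3 374.2]
```

View pics/t2.png

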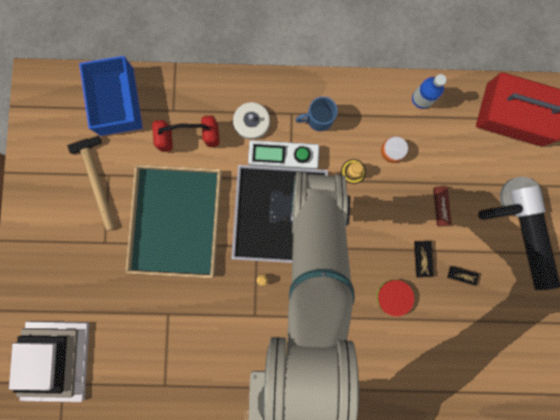

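Weight on its stand (353,171); red bar and black plate undisturbed.

```bash
python3 -m crank '0 0 .03 0;0 0 .06 0;0 0 .06 0;0 0 .06 0;0 0 .06 0' 80 20; python3 -m crank '.015 0 .06 0;.01 0 .03 0;.015 0 .015 -7.4;0 0 0 0;0 0 0 0'; python3 - <<'E'
from meas import *
s=snap("wrist","w9"); m=masks(s); print(rect(s,near(m["red"],(300,160)),.028),rect(s,near(m["red"],(300,160)),.02)); go([.555,-.409,.0145],-84.9)
E
```

```text
time: 20.75
position: [0.5077, -0.3017, 0.1569]
ee_rot: [0.012, 0.707, -0.707, -0.013]
wrist_force: [0.5, -0.3, -0.3]
grip_width: 0.802
time: 21.38
position: [0.4655, -0.4024, 0.1576]
ee_rot: [-0.033, 0.707, -0.706, 0.032]
wrist_force: [0.4, 0.5, 0.4]
grip_width: 0.798
[ 555.6 -410.8  107.    35.     5.5] [ 555.8 -411.2  109.9   36.     5.5]
pos [ 0.4659 -0.4022  0.1578] jaw yaw -84.7 t 21.43 F [-0.2 -0.   0.5] grip 0.797
turn deg about tool y: 0.2 (or +-180)
shift tool xyz mm (before turning) [-88.  143.3  15.3] tilt [ 0.     0.001 -1.   ]
shift after turning [-88.1 143.3  14.9]
```

View pics/w9.png

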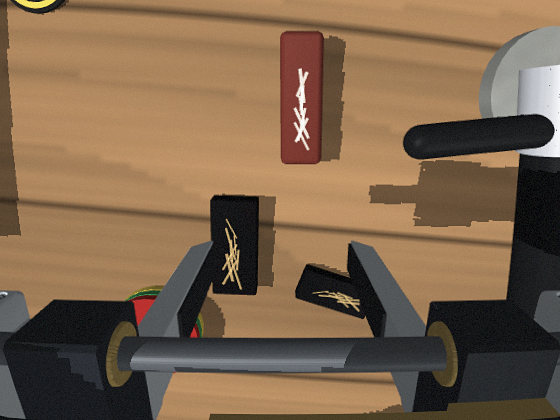

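```bash
python3 -m crank '-.03 0 .006 0;-.04 0 .006 0;-.018 .02 .005 0;0 .04 0 0;0 .04 0 0' 70; python3 -m crank '0 .025 0 0;0 .01 0 0;0 0 0 0;0 0 0 0'; python3 - <<'E'
from h import *
go([.5557,-.411,.018],-84.5)
E
```

```text
time: 22.05
position: [0.5559, -0.4107, 0.0572]
ee_rot: [-0.033, 0.706, -0.706, 0.034]
wrist_force: [-1.2, -0.4, -0.4]
grip_width: 0.698
time: 22.55
position: [0.5552, -0.4129, 0.0247]
ee_rot: [0.032, -0.706, 0.707, -0.034]
wrist_force: [0.4, -0.5, -0.6]
grip_width: 0.699
pos [ 0.5552 -0.4129  0.0247] jaw yaw -84.7 t 22.55 F [ 0.4 -0.5 -0.6] grip 0.699
turn deg about tool y: -0.2 (or +-180)
shift tool xyz mm (before turning) [-0.7  6.7 -1.9] tilt [ 0.002 -0.001 -1.   ]
shift after turning [-0.7  6.7 -1.9]
```

```bash
python3 -m crank '-.001 .0065 -.002 0;0 0 0 0;0 0 0 0' 50 15;python3 -m crank '0 0 0 0;0 0 0 0;0 0 0 0;0 0 0 0;0 0 0 0' 25 22;python3 -m crank '0 0 0 0;0 -.001 0 0;0 -.005 0 0;0 -.012 0 0;0 -.02 0 0';python3 -m crank '0 -.03 0 0;0 -.03 0 0;0 -.03 0 0;0 0 0 0' ; python3 - <<'E'
from h import *
snap("wrist","w10")
go([.520,.0329,.155],-92.05)
E
```

```text
time: 22.92
position: [0.555, -0.4106, 0.017]
ee_rot: [0.033, -0.706, 0.706, -0.033]
wrist_force: [-0.6, 0.4, 0.1]
grip_width: 0.503
time: 23.55
position: [0.5549, -0.4107, 0.0169]
ee_rot: [0.033, -0.706, 0.706, -0.033]
wrist_force: [-0.4, -0.8, 1.3]
grip_width: 0.383
time: 24.18
position: [0.5545, -0.4102, 0.0554]
ee_rot: [-0.033, 0.707, -0.706, 0.033]
wrist_force: [-0.3, -0.4, -2.1]
grip_width: 0.382
time: 24.68
position: [0.5569, -0.412, 0.1489]
ee_rot: [0.031, -0.705, 0.708, -0.035]
wrist_force: [1.3, -0.2, -2.8]
grip_width: 0.381
pos [ 0.5556 -0.411   0.1467] jaw yaw -84.7 t 24.73 F [-0.4 -0.2 -3.1] grip 0.382
turn deg about tool y: 7.4 (or +-180)
shift tool xyz mm (before turning) [  -5.8   -9.3 -445.3] tilt [ 0.003 -0.002 -1.   ]
shift after turning [  51.4   -9.3 -442.4]
```

View pics/w10.png

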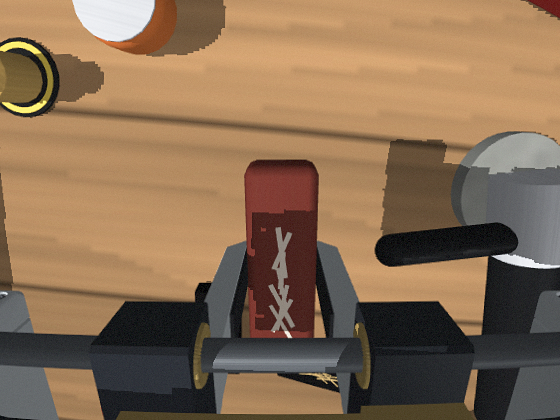

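Red bar held (0.382 → 36 mm). Travel to above the pan, stopping short for a look.

```bash
python3 -m crank '.005 0 -.03 7.4;.01 0 -.057 0;.01 0 -.057 0;.01 0 -.057 0;.01 0 -.057 0'; python3 -m crank '.03 0 -.05 0;.03 0 -.05 0;.015 0 -.05 0;0 0 -.022 0;0 0 0 0';python3 -m crank '0 0 0 0;0 0 0 0'; python3 - <<'E'
from meas import *
s=snap("wrist","w11"); m=masks(s); 
go([.520,.0329,.155],-92.05)
print(rect(s,near(m["white"],(370,170)),.065))
E
```

```text
time: 25.35
position: [0.5141, -0.1497, 0.1437]
ee_rot: [0.012, 0.707, -0.707, -0.013]
wrist_force: [1.6, 0.5, -2.8]
grip_width: 0.381
time: 25.98
position: [0.446, 0.0246, 0.1442]
ee_rot: [0.011, 0.707, -0.707, -0.012]
wrist_force: [-1.0, 0.3, -2.0]
grip_width: 0.381
time: 26.22
position: [0.4466, 0.0213, 0.1446]
ee_rot: [-0.014, -0.707, 0.707, 0.014]
wrist_force: [0.3, -0.5, -2.2]
grip_width: 0.382
pos [0.4466 0.0214 0.1446] jaw yaw -92.2 t 26.27 F [-0.1  0.4 -2.6] grip 0.385
turn deg about tool y: -0.2 (or +-180)
shift tool xyz mm (before turning) [-72.9 -10.4 -14.3] tilt [-0.    -0.001 -1.   ]
shift after turning [-72.9 -10.4 -14.1]
[467.6 -44.3 258.6  73.1  -2.1]
```

View pics/w11.png

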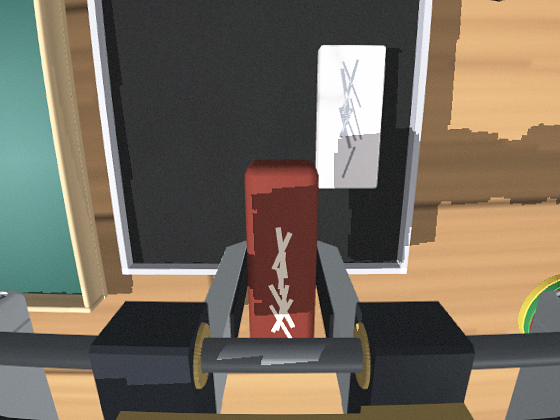

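The white plate lies flat on the pan (350,115), clear of the bar's path. Place the red bar in the middle.

```bash
python3 -m crank '-.02 0 -.008 0;-.03 0 -.009 0;-.0229 .02 0 0;0 .025 0 0;0 .02 0 0'; python3 -m crank '0 .01 0 0;0 .003 0 0;0 0 0 0;0 0 0 0'; python3 - <<'E'
from h import *
go([.520,.0357,.0619],-92.05)
E
```

```text
time: 26.9
position: [0.5201, 0.036, 0.0786]
ee_rot: [-0.013, -0.707, 0.707, 0.014]
wrist_force: [-0.2, -0.3, -2.5]
grip_width: 0.381
time: 27.4
position: [0.5207, 0.0372, 0.0675]
ee_rot: [0.013, 0.707, -0.707, -0.012]
wrist_force: [-0.1, -1.0, -3.1]
grip_width: 0.387
pos [0.5207 0.0372 0.0675] jaw yaw -92.1 t 27.40 F [-0.1 -1.  -3.1] grip 0.387
turn deg about tool y: -0.0 (or +-180)
shift tool xyz mm (before turning) [0.7 5.6 1.5] tilt [ 0.001  0.    -1.   ]
shift after turning [0.7 5.6 1.5]
```

```bash
python3 -m crank '0 .002 .001 0;0 .0017 0 0;0 .0008 0 0;0 0 0 0;0 0 0 0';python3 -m crank '0 .0007 0 0;0 0 0 0;0 0 0 0'
```

```text
time: 28.02
position: [0.5201, 0.0362, 0.0623]
ee_rot: [0.013, 0.707, -0.707, -0.013]
wrist_force: [0.6, -0.0, -2.5]
grip_width: 0.383
time: 28.4
position: [0.5202, 0.0362, 0.0619]
ee_rot: [0.013, 0.707, -0.707, -0.013]
wrist_force: [-1.5, -0.3, 2.6]
grip_width: 0.381
```

Contact. Release to 49% (46 mm).

```bash
python3 -m crank '0 0 0 0;0 0 0 0' - 10; python3 -m crank '0 0 0 0;0 0 0 0;0 0 0 0' 49 10; python3 -m crank '0 -.01 0 0;0 -.03 0 0;0 -.03 0 0;0 -.03 0 0;.03 0 0 0'; python3 -m crank '.03 0 .02 0;0 0 0 0;0 0 0 0'; python3 - <<'E'
from meas import *
s=snap("wrist","w12")
s=snap("top"); m=masks(s); print("black",rect(s,near(m["black"],(424,258)),.015))
go([.35,-.362,.15],-86.6)
E
```

```text
time: 28.65
position: [0.5202, 0.0362, 0.0618]
ee_rot: [0.013, 0.707, -0.707, -0.013]
wrist_force: [-1.8, 0.0, 5.3]
grip_width: 0.386
time: 29.02
position: [0.5201, 0.0362, 0.0614]
ee_rot: [-0.013, -0.707, 0.707, 0.013]
wrist_force: [-0.2, -0.4, 0.0]
grip_width: 0.489
time: 29.65
position: [0.4937, 0.0374, 0.1644]
ee_rot: [0.016, 0.707, -0.707, -0.01]
wrist_force: [0.6, 0.2, -0.2]
grip_width: 0.487
time: 30.02
position: [0.4605, 0.0186, 0.1622]
ee_rot: [0.014, 0.707, -0.707, -0.012]
wrist_force: [0.6, 0.4, -0.0]
grip_width: 0.492
black [ 410.8 -361.7   94.5   46.8    2.3]
pos [0.4606 0.0188 0.1619] jaw yaw -92.0 t 30.12 F [0.7 1.3 0.5] grip 0.491
turn deg about tool y: -5.4 (or +-180)
shift tool xyz mm (before turning) [ 97.   11.6 384.5] tilt [ 0.001  0.    -1.   ]
shift after turning [133.   11.6 373.6]
```

View pics/w12.png

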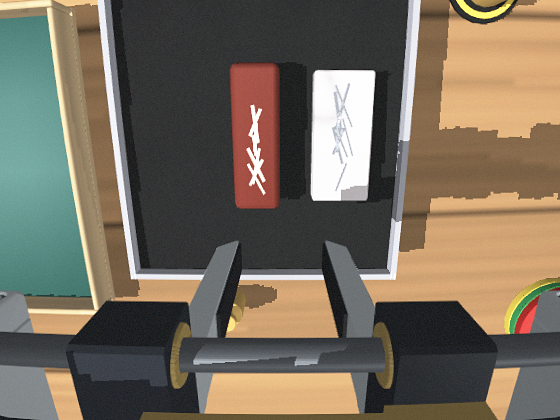

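Red bar (255,135) and white plate (343,135) lie parallel, flat on the pan.

```bash
python3 -m crank '.01 0 .03 0;.015 0 .057 0;.015 0 .057 0;.015 0 .057 0;.015 0 .057 0' 65 20; python3 -m crank '.015 0 .057 0;.012 0 .04 0;0 0 .022 -5.4;0 0 0 0;0 0 0 0'; python3 - <<'E'
from meas import *
s=snap("wrist","w13"); m=masks(s); b=near(m["black"],(285,160)); print(rect(s,b,.02),rect(s,b,.01)); go([.411,-.362,.0145],-87)
E
```

```text
time: 30.75
position: [0.3806, -0.2388, 0.1616]
ee_rot: [-0.013, -0.707, 0.707, 0.012]
wrist_force: [1.0, 0.1, 0.2]
grip_width: 0.646
time: 31.38
position: [0.3494, -0.3536, 0.1613]
ee_rot: [-0.021, 0.707, -0.706, 0.02]
wrist_force: [0.3, 0.3, 0.3]
grip_width: 0.653
[ 411.9 -363.9   97.4   50.9    3.3] [ 411.3 -364.4  100.5   52.5    3.3]
pos [ 0.3495 -0.3533  0.1614] jaw yaw -86.6 t 31.43 F [-0.3 -0.5 -0. ] grip 0.650
turn deg about tool y: 0.4 (or +-180)
shift tool xyz mm (before turning) [-60.9 146.9  12.5] tilt [-0.     0.001 -1.   ]
shift after turning [-61.  146.9  12.1]
```

View pics/w13.png

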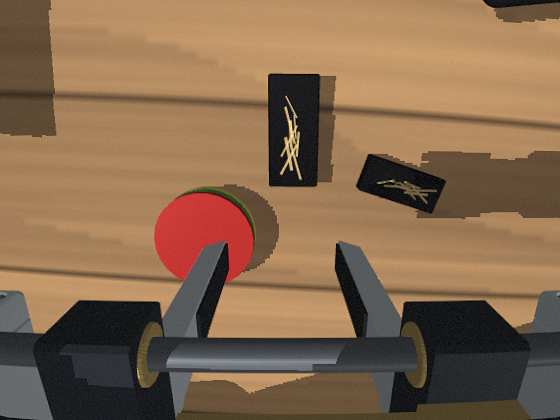

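The larger black plate: corners (269,74), (320,74), (317,186), (269,186); the smaller one at (400,184) is clearly shorter. Check size from the corners.

```bash
python3 - <<'E'
from meas import *
s=snap("wrist"); P=cast(s,[[268.5,74],[320,74],[317.5,186],[268.5,186.5]],.02)[:,:2]*1000
print(P,P.mean(0)); e=(P[0]+P[1]-P[2]-P[3])/2; print(np.linalg.norm(e),np.degrees(np.arctan2(e[1],e[0])),np.linalg.norm(P[0]-P[1]),np.linalg.norm(P[2]-P[3]))
crop(s,240,50,460,220,3,"w13c")
go([P.mean(0)[0]/1000,P.mean(0)[1]/1000,.0145],-87)
E
```

```text
[[ 459.10580621 -336.14253996]
 [ 461.75924561 -380.18725747]
 [ 363.61615674 -386.37414018]
 [ 360.47466267 -340.97013061]] [ 411.23896781 -360.91851705]
98.54112994073192 3.2037983774715406 44.124572300518004 45.512559479363325
pos [ 0.3494 -0.3533  0.1615] jaw yaw -86.6 t 31.48 F [-0.1 -0.2 -0.6] grip 0.651
turn deg about tool y: 0.4 (or +-180)
shift tool xyz mm (before turning) [-61.3 147.   11.4] tilt [-0.     0.001 -1.   ]
shift after turning [-61.3 147.   10.9]
```

View pics/w13c.png

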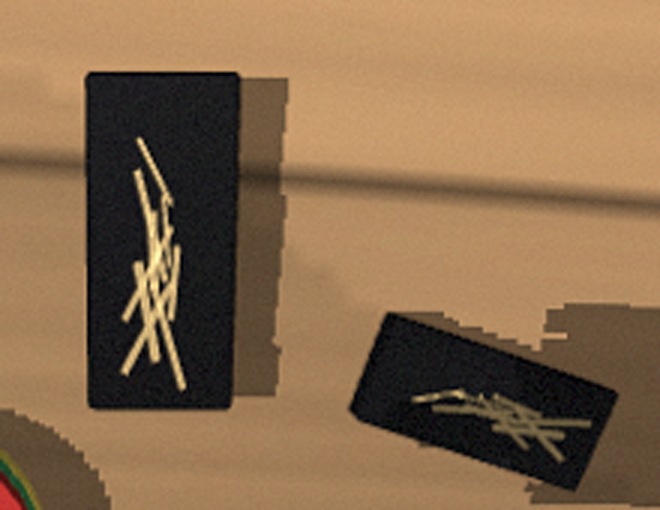

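Black plate is 98.5×45 mm: the meant one. Descend.

```bash
python3 -m crank '-.025 0 .005 0;-.025 0 .005 0;-.0113 .02 .0013 0;0 .04 0 0;0 .04 0 0'; python3 -m crank '0 .025 0 0;0 .012 0 0;0 0 0 0;0 0 0 0'; python3 - <<'E'
from h import *
go([.4113,-.361,.0145],-86.8)
E
```

```text
time: 32.1
position: [0.4118, -0.3614, 0.0609]
ee_rot: [0.021, -0.707, 0.707, -0.021]
wrist_force: [-0.7, 0.5, 1.0]
grip_width: 0.649
time: 32.6
position: [0.4115, -0.3629, 0.0256]
ee_rot: [0.02, -0.706, 0.707, -0.021]
wrist_force: [0.6, -1.0, -0.4]
grip_width: 0.65
pos [ 0.4115 -0.3629  0.0256] jaw yaw -86.7 t 32.60 F [ 0.6 -1.  -0.4] grip 0.650
turn deg about tool y: 0.1 (or +-180)
shift tool xyz mm (before turning) [ 0.1 11.1 -1.9] tilt [ 0.001 -0.001 -1.   ]
shift after turning [ 0.1 11.1 -1.9]
```

```bash
python3 -m crank '0 .007 -.002 0;0 .004 0 0;0 0 0 0;0 0 0 0' 58 15;python3 -m crank '0 0 0 0;0 0 0 0;0 0 0 0;0 0 0 0;0 0 0 0' 35 20;python3 -m crank '0 0 0 0;0 -.001 0 0;0 -.005 0 0;0 -.012 0 0;0 -.02 0 0';python3 -m crank '0 -.03 0 0;0 -.03 0 0;0 -.03 0 0;0 0 0 0' ; python3 - <<'E'
from h import *
snap("wrist","w14")
go([.45,.08,.155],-92.05)
E
```

```text
time: 33.1
position: [0.4106, -0.3607, 0.0136]
ee_rot: [0.02, -0.707, 0.707, -0.02]
wrist_force: [0.2, -0.4, 0.6]
grip_width: 0.579
time: 33.72
position: [0.4106, -0.3607, 0.0137]
ee_rot: [0.02, -0.707, 0.707, -0.021]
wrist_force: [-0.3, -0.3, 1.3]
grip_width: 0.476
time: 34.35
position: [0.4102, -0.3603, 0.0521]
ee_rot: [-0.021, 0.707, -0.707, 0.02]
wrist_force: [0.3, 0.5, -1.5]
grip_width: 0.478
time: 34.85
position: [0.412, -0.3618, 0.1442]
ee_rot: [0.019, -0.706, 0.708, -0.022]
wrist_force: [0.3, -0.6, -1.9]
grip_width: 0.474
pos [ 0.411  -0.361   0.1426] jaw yaw -86.7 t 34.90 F [ 0.9 -0.2 -2.2] grip 0.479
turn deg about tool y: 5.4 (or +-180)
shift tool xyz mm (before turning) [ -64.5  -12.9 -437.9] tilt [ 0.002 -0.001 -1.   ]
shift after turning [ -23.2  -12.9 -442. ]
```

View pics/w14.png

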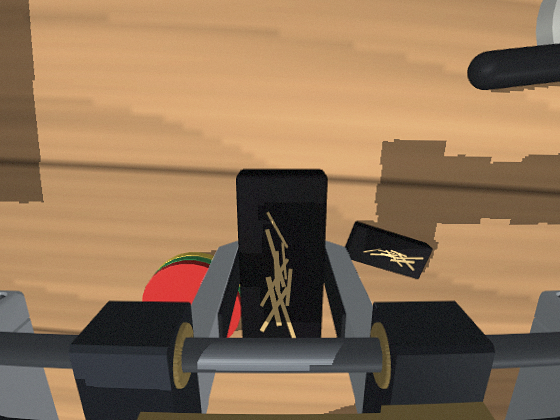

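Black plate held; smaller one and the discs untouched. Move to above the pan's left part.

```bash
python3 -m crank '0 0 -.03 5.4;-.003 0 -.057 0;-.003 0 -.057 0;-.003 0 -.057 0;-.003 0 -.057 0'; python3 -m crank '-.003 0 -.057 0;-.003 0 -.057 0;-.003 0 -.05 0;0 0 -.02 0;0 0 0 0';python3 -m crank '0 0 0 0;0 0 0 0'; python3 - <<'E'
from meas import *
s=snap("wrist","w15")
go([.520,.0995,.0587],-92.05)
E
```

```text
time: 35.52
position: [0.4282, -0.1014, 0.1406]
ee_rot: [0.012, 0.707, -0.707, -0.014]
wrist_force: [0.8, -0.3, -2.2]
grip_width: 0.475
time: 36.15
position: [0.4438, 0.0818, 0.1406]
ee_rot: [-0.011, -0.707, 0.707, 0.012]
wrist_force: [-0.1, -0.3, -2.3]
grip_width: 0.477
time: 36.4
position: [0.4446, 0.0786, 0.1414]
ee_rot: [-0.014, -0.707, 0.707, 0.014]
wrist_force: [0.2, 0.4, -2.2]
grip_width: 0.478
pos [0.4446 0.0788 0.1415] jaw yaw -92.2 t 36.45 F [ 0.1  0.2 -1.7] grip 0.472
turn deg about tool y: -0.2 (or +-180)
shift tool xyz mm (before turning) [-74.5  82.8 -23.6] tilt [-0.    -0.001 -1.   ]
shift after turning [-74.6  82.8 -23.4]
```

View pics/w15.png

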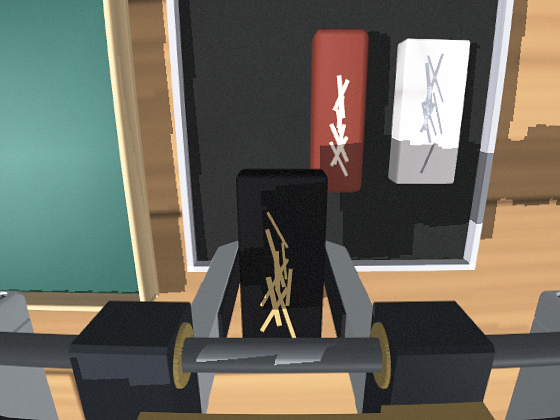

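```bash
python3 - <<'E'
from meas import *
s=snap("wrist"); m=masks(s); print(rect(s,near(m["red"],(340,110)),.07))
E
python3 -m crank '-.02 0 -.012 0;-.03 0 -.0115 0;-.0246 .02 0 0;0 .025 0 0;0 .02 0 0'; python3 -m crank '0 .01 0 0;0 .003 0 0;0 0 0 0;0 0 0 0'; python3 - <<'E'
from h import *
go([.520,.0995,.0587],-92.05)
E
```

```text
[520.8  37.  108.7  37.5  -1.9]
time: 37.12
position: [0.5202, 0.1001, 0.0756]
ee_rot: [-0.013, -0.707, 0.707, 0.014]
wrist_force: [0.2, -0.9, -2.5]
grip_width: 0.475
time: 37.62
position: [0.5207, 0.1012, 0.0643]
ee_rot: [0.013, 0.707, -0.707, -0.012]
wrist_force: [-0.0, 0.2, -1.4]
grip_width: 0.479
pos [0.5207 0.1012 0.0643] jaw yaw -92.1 t 37.62 F [-0.   0.2 -1.4] grip 0.479
turn deg about tool y: -0.0 (or +-180)
shift tool xyz mm (before turning) [0.6 5.6 1.7] tilt [ 0.001  0.    -1.   ]
shift after turning [0.6 5.6 1.7]
```

```bash
python3 -m crank '0 .002 .001 0;0 .0017 0 0;0 .0008 0 0;0 0 0 0;0 0 0 0';python3 -m crank '0 .0007 0 0;0 0 0 0;0 0 0 0'
```

```text
time: 38.25
position: [0.5202, 0.1001, 0.0591]
ee_rot: [-0.013, -0.707, 0.707, 0.013]
wrist_force: [0.4, -0.3, -2.3]
grip_width: 0.483
time: 38.62
position: [0.5202, 0.1001, 0.0587]
ee_rot: [0.013, 0.707, -0.707, -0.013]
wrist_force: [-0.9, -0.8, 3.1]
grip_width: 0.479
```

```bash
python3 -m crank '0 0 0 0;0 0 0 0' - 10; python3 -m crank '0 0 0 0;0 0 0 0;0 0 0 0' 59 10; python3 -m crank '0 -.01 0 0;0 -.03 0 0;0 -.03 0 0;0 -.03 0 0;.03 0 .02 0'; python3 -m crank '.02 0 .03 0;0 0 .04 0;0 0 0 0;0 0 0 0' 0 20; python3 - <<'E'
from meas import *
s=snap("wrist","w16")
go([.60,-.0235,.15],-92.05)
E
```

```text
time: 38.88
position: [0.5202, 0.1001, 0.0587]
ee_rot: [0.013, 0.707, -0.707, -0.013]
wrist_force: [-2.0, -0.2, 5.9]
grip_width: 0.478
time: 39.25
position: [0.5201, 0.1001, 0.0582]
ee_rot: [-0.013, -0.707, 0.707, 0.013]
wrist_force: [0.2, 0.3, 0.3]
grip_width: 0.591
time: 39.88
position: [0.493, 0.0826, 0.1612]
ee_rot: [0.015, 0.708, -0.706, -0.009]
wrist_force: [-0.5, 0.0, -0.3]
grip_width: 0.59
time: 40.38
position: [0.4673, 0.0125, 0.1589]
ee_rot: [0.013, 0.707, -0.707, -0.012]
wrist_force: [0.2, -0.0, -0.4]
grip_width: 0.2
pos [0.4672 0.013  0.1587] jaw yaw -92.0 t 40.42 F [-0.6  0.2 -0.4] grip 0.159
turn deg about tool y: 0.0 (or +-180)
shift tool xyz mm (before turning) [-134.     8.7   31.9] tilt [ 0.001  0.001 -1.   ]
shift after turning [-134.     8.7   31.8]
```

View pics/w16.png

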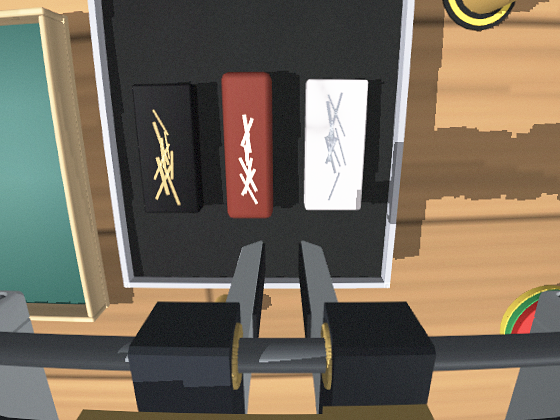

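All three lie side by side on the pan: black (167,148), red (246,145), white (336,145). Now the button.

```bash
python3 -m crank '-.03 0 .008 0;-.05 0 .012 0;-.04 0 .012 0;-.014 0 0 0;0 0 0 0' ;python3 -m crank '0 0 0 0'; python3 - <<'E'
from meas import *
s=snap("wrist","w17"); m=masks(s); c=near(m["green"],(290,180)); print(rect(s,c,.05),rect(s,c,.055))
go([.6833,-.0235,.1],-92.05)
E
```

```text
time: 41.05
position: [0.6004, -0.0234, 0.1579]
ee_rot: [0.012, 0.707, -0.707, -0.012]
wrist_force: [-0.6, 0.8, -0.1]
grip_width: 0.003
time: 41.18
position: [0.5986, -0.0237, 0.1581]
ee_rot: [0.012, 0.707, -0.707, -0.013]
wrist_force: [-0.4, -0.1, -0.2]
grip_width: 0.009
[683.5 -22.5  33.2  32.1  -3.1] [683.4 -22.5  32.6  31.5  -3.1]
pos [ 0.5986 -0.0239  0.1583] jaw yaw -92.0 t 41.23 F [0.1 0.6 0.2] grip 0.007
turn deg about tool y: 0.0 (or +-180)
shift tool xyz mm (before turning) [-84.7  58.2  -3.4] tilt [-0.001  0.    -1.   ]
shift after turning [-84.7  58.2  -3.4]
```

View pics/w17.png

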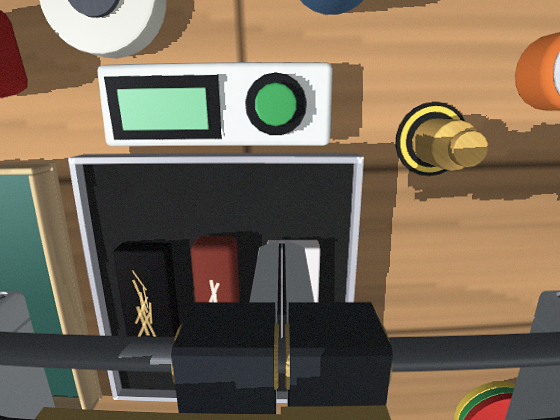

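```bash
python3 -m crank '-.03 0 -.002 0;-.04 0 -.002 0;-.0148 .02 0 0;0 .03 0 0;0 .018 0 0' ;python3 -m crank '0 .005 0 0;0 .005 0 0;0 0 0 0'; python3 - <<'E'
from meas import *
go([.6834,-.0227,.1],-92.05)
E
```

```text
time: 41.85
position: [0.6831, -0.0234, 0.089]
ee_rot: [0.012, 0.707, -0.707, -0.014]
wrist_force: [-0.4, 0.8, 0.4]
grip_width: 0.005
time: 42.22
position: [0.6848, -0.024, 0.081]
ee_rot: [0.013, 0.707, -0.707, -0.013]
wrist_force: [-0.7, 1.3, -0.1]
grip_width: 0.004
pos [ 0.6848 -0.024   0.081 ] jaw yaw -92.1 t 42.23 F [-0.7  1.3 -0.1] grip 0.004
turn deg about tool y: -0.0 (or +-180)
shift tool xyz mm (before turning) [  1.4 -19.   -1.2] tilt [ 0.001 -0.    -1.   ]
shift after turning [  1.4 -19.   -1.2]
```

```bash
python3 -m crank '0.001 .004 -.001 0;0 .004 0 0;0 0.002 0 0;0 .002 0 0;0 0 0 0' ;python3 -m crank '0 .002 0 0;0 .002 0 0;0 0 0 0'
```

```text
time: 42.85
position: [0.684, -0.0227, 0.0693]
ee_rot: [0.013, 0.707, -0.707, -0.012]
wrist_force: [-0.6, 0.8, 8.0]
grip_width: 0.004
time: 43.22
position: [0.6841, -0.0228, 0.0689]
ee_rot: [0.013, 0.707, -0.707, -0.012]
wrist_force: [-7.7, 1.2, 28.0]
grip_width: 0.001
```

```bash
for i in 1; do python3 -m crank '0 -.003 0 0;0 0 0 0'; python3 -m crank '0 -.0015 0 0;0 0 0 0'; python3 -m crank '0 -.0015 0 0;0 0 0 0'; python3 -m crank '0 -.0015 0 0;0 0 0 0';python3 -m crank '0 -.0015 0 0;0 0 0 0'; python3 -m crank '0 -.0015 0 0;0 0 0 0'; python3 -m crank '0 -.0015 0 0;0 0 0 0'; done | grep -E 'pos|force'; python3 - <<'E'
from h import *
s=snap("side"); crop(s,290,190,390,280,6,"s17")
E
```

```text
position: [0.684, -0.0227, 0.0692]
wrist_force: [-2.4, 0.6, 11.5]
position: [0.684, -0.0227, 0.0695]
wrist_force: [0.7, 0.8, 6.0]
position: [0.6839, -0.0227, 0.0706]
wrist_force: [0.9, 0.9, 4.0]
position: [0.6839, -0.0228, 0.072]
wrist_force: [1.5, 0.3, 3.1]
position: [0.6838, -0.0228, 0.0734]
wrist_force: [1.5, 0.9, 2.2]
position: [0.6833, -0.0231, 0.0747]
wrist_force: [1.4, 1.2, 1.3]
position: [0.6827, -0.0234, 0.076]
wrist_force: [-0.2, -0.1, -0.0]
```

View pics/s17.png

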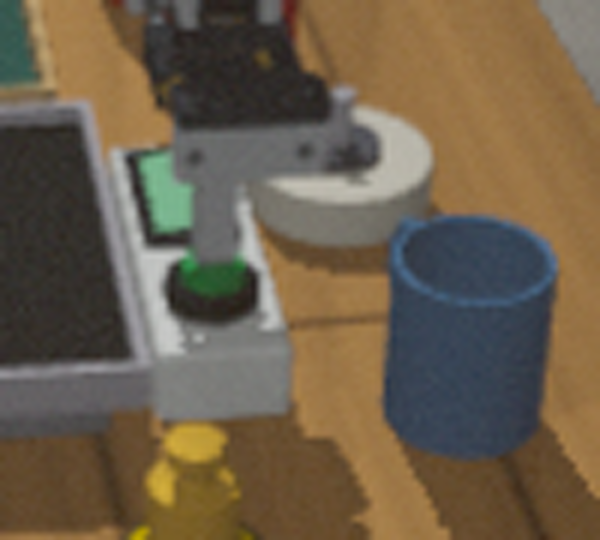

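The spring profile shows contact at 75.5 mm, 5 N at the stop 69.5 mm (6 mm travel, then hard stop), then back up to zero: fully pressed and released. Next the black plate.

```bash
python3 -m crank '0 -.02 0 0;0 -.03 0 0;0 -.03 0 0;.04 0 -.03 0;.05 0 -.03 0' 59 20;python3 -m crank '.05 0 -.03 0;.05 0 -.03 0;.04 0 -.01 0;0 0 0 0;0 0 0 0'; python3 - <<'E'
from meas import *
s=snap("wrist","w18")
go([.5201,.1001,.0587],-92.05)
print(np.round(proj(s,[[.5201,.1001,.065],[.5202,.0362,.073],[.5185,-.0305,.065]])))
E
```

```text
time: 45.65
position: [0.5961, 0.0408, 0.1581]
ee_rot: [0.014, 0.707, -0.707, -0.012]
wrist_force: [0.4, 0.5, -0.1]
grip_width: 0.496
time: 46.28
position: [0.4601, 0.1153, 0.1575]
ee_rot: [0.014, 0.707, -0.707, -0.012]
wrist_force: [0.5, 0.2, -0.2]
grip_width: 0.59
pos [0.4603 0.115  0.1572] jaw yaw -92.1 t 46.33 F [-0.3 -0.6  0.5] grip 0.593
turn deg about tool y: -0.1 (or +-180)
shift tool xyz mm (before turning) [-60.   98.7  12.7] tilt [ 0.003  0.    -1.   ]
shift after turning [-60.   98.7  12.8]
[[298. 138.]
 [386. 136.]
 [468. 135.]]
```

View pics/w18.png

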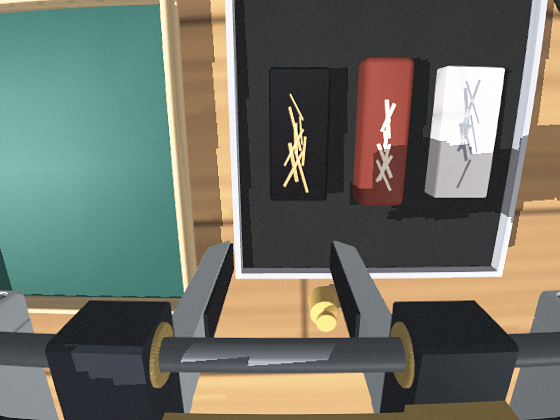

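Samples are where I left them: black centre (299,134) against a predicted (298,138).

```bash
python3 -m crank '-.03 0 .006 0;-.03 0 .0068 0;0 .03 0 0;0 .03 0 0;0 .02 0 0' ;python3 -m crank '0 .01 0 0;0 0 0 0;0 0 0 0'; python3 - <<'E'
from meas import *
go([.5201,.1001,.0587],-92.05)
E
```

```text
time: 46.95
position: [0.519, 0.0992, 0.075]
ee_rot: [-0.013, -0.707, 0.707, 0.014]
wrist_force: [-0.7, -0.2, -0.4]
grip_width: 0.59
time: 47.32
position: [0.5188, 0.1003, 0.0671]
ee_rot: [0.013, 0.707, -0.707, -0.012]
wrist_force: [-0.2, 0.0, -0.2]
grip_width: 0.59
pos [0.5188 0.1003 0.0671] jaw yaw -92.1 t 47.33 F [-0.2  0.  -0.2] grip 0.590
turn deg about tool y: -0.0 (or +-180)
shift tool xyz mm (before turning) [-1.3  8.4  0.1] tilt [ 0.002  0.    -1.   ]
shift after turning [-1.3  8.4  0.1]
```

```bash
python3 -m crank '-.001 .006 0 0;0 .002 0 0;0 0 0 0;0 0 0 0';python3 -m crank '0 0 0 0;0 0 0 0;0 0 0 0;0 0 0 0' 35 20;python3 -m crank '0 0 0 0;0 -.001 0 0;0 -.005 0 0;0 -.012 0 0;0 -.02 0 0';python3 -m crank '0 -.03 0 0;.02 -.03 -.03 0;.03 0 -.05 0;0 0 -.05 0;0 0 -.05 0';python3 -m crank '0 0 -.06 0;0 0 -.04 0;0 0 0 0;0 0 0 0'; python3 - <<'E'
from h import *
s=snap("wrist","w19"); 
go([.4986,.382,.0237],-91.8)
E
```

```text
time: 47.82
position: [0.519, 0.1003, 0.0585]
ee_rot: [0.013, 0.707, -0.707, -0.013]
wrist_force: [-0.2, -0.0, -0.1]
grip_width: 0.589
time: 48.32
position: [0.519, 0.1003, 0.0585]
ee_rot: [0.013, 0.707, -0.707, -0.013]
wrist_force: [-0.5, -0.3, 1.1]
grip_width: 0.48
time: 48.95
position: [0.5185, 0.1003, 0.0969]
ee_rot: [-0.012, -0.707, 0.707, 0.013]
wrist_force: [0.2, -1.1, -1.8]
grip_width: 0.478
time: 49.58
position: [0.4753, 0.2837, 0.1576]
ee_rot: [0.013, 0.707, -0.707, -0.012]
wrist_force: [0.7, 0.2, -1.9]
grip_width: 0.479
time: 50.08
position: [0.479, 0.3807, 0.1566]
ee_rot: [-0.013, -0.706, 0.707, 0.013]
wrist_force: [0.7, -0.5, -1.7]
grip_width: 0.479
pos [0.4794 0.3801 0.1567] jaw yaw -92.2 t 50.12 F [ 0.2 -0.5 -1.5] grip 0.474
turn deg about tool y: -0.4 (or +-180)
shift tool xyz mm (before turning) [-19.1 133.   -2.8] tilt [ 0.    -0.001 -1.   ]
shift after turning [-19.1 133.   -2.7]
```

View pics/w19.png

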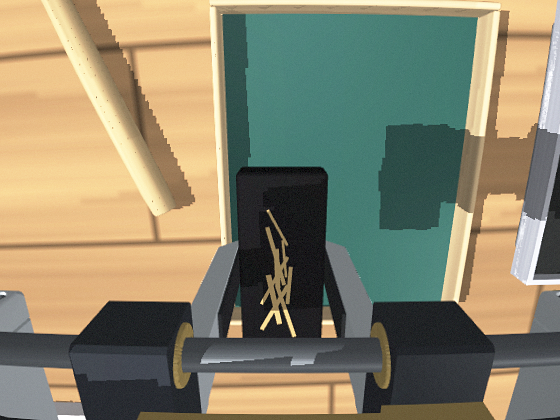

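Plate held over the tray; left wall ≈ (215,60), right wall ≈ (487,60). Measure the wall edges.

```bash
python3 - <<'E'
from meas import *
s=snap("wrist"); g=s["pixels"].astype(int)
for row in (60,110):
    print(row,"L",[tuple(g[row,c]) for c in range(208,234,2)]); print("R",[tuple(g[row,c]) for c in range(466,500,2)])
E
```

```text
60 L [(np.int64(239), np.int64(198), np.int64(140)), (np.int64(236), np.int64(195), np.int64(139)), (np.int64(255), np.int64(251), np.int64(222)), (np.int64(254), np.int64(246), np.int64(210)), (np.int64(233), np.int64(209), np.int64(161)), (np.int64(154), np.int64(136), np.int64(105)), (np.int64(150), np.int64(129), np.int64(100)), (np.int64(160), np.int64(140), np.int64(110)), (np.int64(44), np.int64(73), np.int64(74)), (np.int64(55), np.int64(86), np.int64(81)), (np.int64(54), np.int64(84), np.int64(80)), (np.int64(50), np.int64(83), np.int64(76)), (np.int64(46), np.int64(80), np.int64(75))]
R [(np.int64(65), np.int64(121), np.int64(113)), (np.int64(68), np.int64(121), np.int64(113)), (np.int64(65), np.int64(120), np.int64(111)), (np.int64(176), np.int64(172), np.int64(143)), (np.int64(233), np.int64(213), np.int64(163)), (np.int64(228), np.int64(204), np.int64(158)), (np.int64(224), np.int64(195), np.int64(153)), (np.int64(227), np.int64(201), np.int64(157)), (np.int64(232), np.int64(208), np.int64(161)), (np.int64(233), np.int64(211), np.int64(166)), (np.int64(231), np.int64(205
[... 1000 characters left out ...]
 (np.int64(229), np.int64(201), np.int64(156)), (np.int64(222), np.int64(195), np.int64(152)), (np.int64(230), np.int64(206), np.int64(161)), (np.int64(237), np.int64(219), np.int64(167)), (np.int64(231), np.int64(208), np.int64(160)), (np.int64(231), np.int64(208), np.int64(160)), (np.int64(255), np.int64(250), np.int64(219)), (np.int64(254), np.int64(250), np.int64(220)), (np.int64(255), np.int64(244), np.int64(199)), (np.int64(141), np.int64(110), np.int64(79)), (np.int64(148), np.int64(116), np.int64(82)), (np.int64(144), np.int64(114), np.int64(80)), (np.int64(147), np.int64(114), np.int64(83)), (np.int64(163), np.int64(126), np.int64(89)), (np.int64(241), np.int64(200), np.int64(141))]
```

```bash
python3 - <<'E'
from meas import *
s=snap("wrist")
L=cast(s,[[223.3,60],[225.2,110]],.010)*1000; R=cast(s,[[471.7,60],[466,110]],.010)*1000; print(L,R)
L=cast(s,[[217,60],[218.8,110]],.034)*1000; R=cast(s,[[487.5,60],[481.5,110]],.034)*1000; print(L,R)
print(cast(s,[[360,16]],.010)*1000)
E
```

```text
[[604.21875815 424.75046647  10.        ]
 [562.11673946 426.35261014  10.        ]] [[598.12523717 206.81859673  10.        ]
 [555.1016753  208.3565837   10.        ]]
[[601.15093282 426.14220198  34.        ]
 [562.25684881 427.8700755   34.        ]] [[595.2026709  206.29891211  34.        ]
 [555.29301064 207.60130653  34.        ]]
[[635.22523282 306.79412087  10.        ]]
```

```bash
python3 -m crank '-.019 .01 -.001 0;0 .03 0 0;0 .03 0 0;0 .03 0 0;0 .02 0 0' ;python3 -m crank '0 .006 0 0;0 .002 0 0;0 0 0 0;0 0 0 0'; python3 - <<'E'
from meas import *
go([.4982,.3813,.0236],-92)
E
```

```text
time: 50.85
position: [0.499, 0.381, 0.0343]
ee_rot: [-0.013, -0.706, 0.707, 0.014]
wrist_force: [-0.0, -1.3, -2.5]
grip_width: 0.475
time: 51.35
position: [0.4987, 0.3827, 0.0293]
ee_rot: [0.013, 0.707, -0.707, -0.012]
wrist_force: [-0.6, -0.3, -1.9]
grip_width: 0.478
pos [0.4987 0.3827 0.0293] jaw yaw -92.1 t 51.35 F [-0.6 -0.3 -1.9] grip 0.478
turn deg about tool y: -0.1 (or +-180)
shift tool xyz mm (before turning) [0.4 5.7 1.5] tilt [ 0.001  0.001 -1.   ]
shift after turning [0.5 5.7 1.5]
```

```bash
python3 -m crank '0 .002 .0007 0;0 .0017 0 0;0 .0008 0 0;0 0 0 0;0 0 0 0';python3 -m crank '0 .0007 0 0;0 0 0 0;0 0 0 0'
```

```text
time: 51.98
position: [0.4981, 0.3816, 0.0239]
ee_rot: [0.013, 0.707, -0.707, -0.013]
wrist_force: [0.0, 0.6, -2.0]
grip_width: 0.477
time: 52.35
position: [0.4982, 0.3816, 0.0235]
ee_rot: [0.013, 0.707, -0.707, -0.013]
wrist_force: [-0.2, -0.1, 2.1]
grip_width: 0.476
```

Contact; release and return for the red bar.

```bash
python3 -m crank '0 0 0 0;0 0 0 0' - 10; python3 -m crank '0 0 0 0;0 0 0 0;0 0 0 0' 59 10; python3 -m crank '0 -.01 0 0;0 -.03 0 0;0 -.04 0 0;0 -.04 .04 0;0 -.02 .06 0'; python3 -m crank '0 0 .06 0;0 0 .06 0;.03 0 .06 0;.02 0 .055 0;0 0 0 0' 49 20;python3 -m crank '0 0 0 0'; python3 - <<'E'
from meas import *
s=snap("wrist","w20"); m=masks(s); print(rect(s,near(m["red"],(280,140)),.07))
go([.5208,.0365,.0618],-92)
E
```

```text
time: 52.6
position: [0.4982, 0.3816, 0.0235]
ee_rot: [0.013, 0.707, -0.707, -0.013]
wrist_force: [-1.5, -0.3, 4.2]
grip_width: 0.482
time: 52.98
position: [0.4981, 0.3815, 0.023]
ee_rot: [-0.013, -0.707, 0.707, 0.013]
wrist_force: [-0.6, -0.5, 0.5]
grip_width: 0.591
time: 53.6
position: [0.4956, 0.2837, 0.1658]
ee_rot: [0.013, 0.708, -0.706, -0.01]
wrist_force: [0.2, 0.0, -0.0]
grip_width: 0.593
time: 54.22
position: [0.4363, 0.0489, 0.1637]
ee_rot: [-0.015, -0.706, 0.707, 0.016]
wrist_force: [0.3, 0.6, 0.1]
grip_width: 0.488
time: 54.35
position: [0.4392, 0.0538, 0.1636]
ee_rot: [0.014, 0.707, -0.707, -0.012]
wrist_force: [0.8, 0.7, -0.6]
grip_width: 0.494
[520.8  35.9 108.8  35.8  -1.9]
pos [0.4393 0.0545 0.1635] jaw yaw -92.0 t 54.40 F [ 1.1 -0.  -0.2] grip 0.491
turn deg about tool y: 0.0 (or +-180)
shift tool xyz mm (before turning) [-81.9 101.8  15.3] tilt [ 0.002  0.001 -1.   ]
shift after turning [-81.9 101.8  15.3]
```

View pics/w20.png

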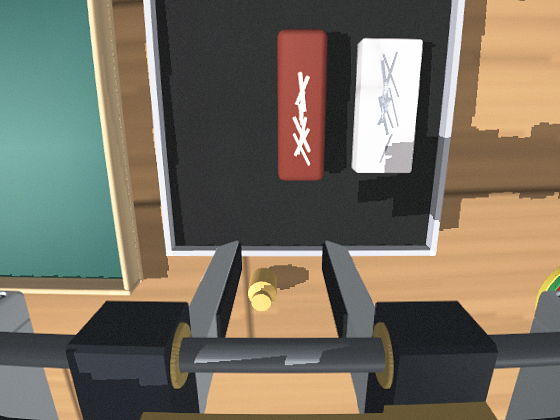

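```bash
python3 -m crank '-.03 0 .008 0;-.04 0 .0073 0;-.0119 .03 0 0;0 .03 0 0;0 .025 0 0' 55;python3 -m crank '0 .007 0 0;0 0 0 0;0 0 0 0'; python3 - <<'E'
from meas import *
go([.5205,.0363,.0618],-92.05)
E
```

```text
time: 55.02
position: [0.5202, 0.0372, 0.0766]
ee_rot: [0.012, 0.707, -0.707, -0.012]
wrist_force: [-0.4, 0.7, -0.1]
grip_width: 0.553
time: 55.4
position: [0.5204, 0.0356, 0.0719]
ee_rot: [0.013, 0.707, -0.707, -0.012]
wrist_force: [-0.2, 0.2, -0.5]
grip_width: 0.551
pos [0.5204 0.0356 0.0719] jaw yaw -92.0 t 55.40 F [-0.2  0.2 -0.5] grip 0.551
turn deg about tool y: 0.0 (or +-180)
shift tool xyz mm (before turning) [-0.  10.1 -0.7] tilt [ 0.002  0.    -1.   ]
shift after turning [-0.  10.1 -0.7]
```

```bash
python3 -m crank '0 .006 -.0005 0;0 .004 0 0;0 0 0 0;0 0 0 0';python3 -m crank '0 0 0 0;0 0 0 0;0 0 0 0;0 0 0 0' 25 22;python3 -m crank '0 0 0 0;0 -.001 0 0;0 -.005 0 0;0 -.012 0 0;0 -.02 0 0';python3 -m crank '0 -.03 0 0;.02 -.03 -.03 0;.03 0 -.05 0;0 0 -.05 0;0 0 -.05 0';python3 -m crank '0 0 -.05 0;0 0 -.03 0;0 0 0 0;0 0 0 0'; python3 - <<'E'
from h import *
s=snap("wrist","w21"); 
go([.496,.3193,.0268],-92.)
print(np.round(proj(s,[[.4981,.3816,.03]])))
E
```

```text
time: 55.9
position: [0.5195, 0.0355, 0.061]
ee_rot: [-0.013, -0.707, 0.707, 0.013]
wrist_force: [0.1, -0.5, 1.1]
grip_width: 0.549
time: 56.4
position: [0.5196, 0.0357, 0.061]
ee_rot: [0.013, 0.707, -0.707, -0.013]
wrist_force: [0.4, 0.1, 0.9]
grip_width: 0.381
time: 57.02
position: [0.5191, 0.0355, 0.0995]
ee_rot: [-0.012, -0.707, 0.707, 0.013]
wrist_force: [-0.1, 0.0, -2.9]
grip_width: 0.383
time: 57.65
position: [0.4759, 0.2188, 0.1602]
ee_rot: [0.013, 0.707, -0.707, -0.012]
wrist_force: [1.3, 0.1, -2.5]
grip_width: 0.382
time: 58.15
position: [0.4789, 0.2961, 0.1593]
ee_rot: [-0.013, -0.707, 0.707, 0.013]
wrist_force: [0.4, -0.5, -3.1]
grip_width: 0.386
pos [0.4791 0.2956 0.1593] jaw yaw -92.2 t 58.20 F [-0.6 -0.5 -2.5] grip 0.382
turn deg about tool y: -0.2 (or +-180)
shift tool xyz mm (before turning) [-16.  132.4 -24.4] tilt [ 0.    -0.001 -1.   ]
shift after turning [-16.1 132.4 -24.4]
[[185. 185.]]
```

View pics/w21.png

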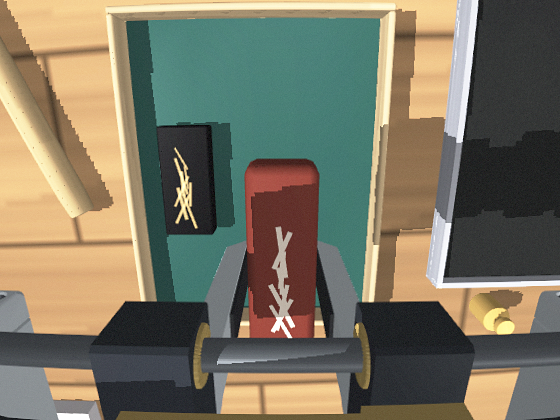

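Black lies flat in the tray (187,180). Place the red bar in the middle.

```bash
python3 -m crank '-.016 .01 -.023 0;0 .03 0 0;0 .03 0 0;0 .03 0 0;0 .02 0 0' ;python3 -m crank '0 .006 0 0;0 .002 0 0;0 0 0 0;0 0 0 0'; python3 - <<'E'
from meas import *
go([.496,.319,.0262],-92)
E
```

```text
time: 58.82
position: [0.4958, 0.3174, 0.0379]
ee_rot: [-0.013, -0.706, 0.708, 0.014]
wrist_force: [0.1, -0.1, -3.1]
grip_width: 0.385
time: 59.32
position: [0.4963, 0.3199, 0.0318]
ee_rot: [0.013, 0.707, -0.707, -0.012]
wrist_force: [-0.0, 0.0, -2.1]
grip_width: 0.384
pos [0.4963 0.3199 0.0318] jaw yaw -92.1 t 59.33 F [-0.   0.  -2.1] grip 0.384
turn deg about tool y: -0.1 (or +-180)
shift tool xyz mm (before turning) [0.3 5.6 0.9] tilt [ 0.001  0.001 -1.   ]
shift after turning [0.3 5.6 0.9]
```

```bash
python3 -m crank '0 .002 0 0;0 .0017 0 0;0 .0008 0 0;0 0 0 0;0 0 0 0';python3 -m crank '0 .0007 0 0;0 0 0 0;0 0 0 0'
```

```text
time: 59.95
position: [0.4958, 0.3196, 0.0264]
ee_rot: [-0.013, -0.707, 0.707, 0.013]
wrist_force: [-0.9, -0.1, -3.4]
grip_width: 0.385
time: 60.32
position: [0.4959, 0.3197, 0.0261]
ee_rot: [0.013, 0.707, -0.707, -0.013]
wrist_force: [-1.4, -1.2, 2.1]
grip_width: 0.38
```

```bash
python3 -m crank '0 0 0 0;0 0 0 0' - 10; python3 -m crank '0 0 0 0;0 0 0 0;0 0 0 0' 49 10; python3 -m crank '0 -.01 0 0;0 -.03 0 0;0 -.04 0 0;0 -.04 .04 0;0 -.02 .06 0'; python3 -m crank '0 0 .06 0;0 0 .06 0;.03 0 .06 0;.02 0 .04 0;0 0 0 0' 65 20;python3 -m crank '0 0 0 0;0 0 0 0'; python3 - <<'E'
from meas import *
s=snap("wrist","w22")
go([.5185,-.0306,.0585],-92.05)
print(np.round(proj(s,[[.5185,-.0306,.065]])))
E
```

```text
time: 60.58
position: [0.4959, 0.3197, 0.0261]
ee_rot: [0.013, 0.707, -0.707, -0.013]
wrist_force: [-0.7, -1.6, 4.9]
grip_width: 0.385
time: 60.95
position: [0.4959, 0.3196, 0.0256]
ee_rot: [-0.013, -0.707, 0.707, 0.013]
wrist_force: [-0.2, -0.7, -0.3]
grip_width: 0.491
time: 61.58
position: [0.4935, 0.2216, 0.1683]
ee_rot: [0.013, 0.708, -0.706, -0.01]
wrist_force: [1.5, -0.0, -0.1]
grip_width: 0.488
time: 62.2
position: [0.4348, 0.0032, 0.1663]
ee_rot: [-0.015, -0.707, 0.707, 0.015]
wrist_force: [0.7, 0.6, 0.4]
grip_width: 0.654
time: 62.45
position: [0.4374, 0.0078, 0.1657]
ee_rot: [0.012, 0.707, -0.707, -0.012]
wrist_force: [-0.3, 0.2, 0.0]
grip_width: 0.651
pos [0.4372 0.0077 0.1656] jaw yaw -91.9 t 62.50 F [ 0.1 -0.1  0.4] grip 0.644
turn deg about tool y: 0.1 (or +-180)
shift tool xyz mm (before turning) [-82.4 107.1  35.6] tilt [ 0.001  0.    -1.   ]
shift after turning [-82.5 107.1  35.4]
[[328. 108.]]
```

View pics/w22.png

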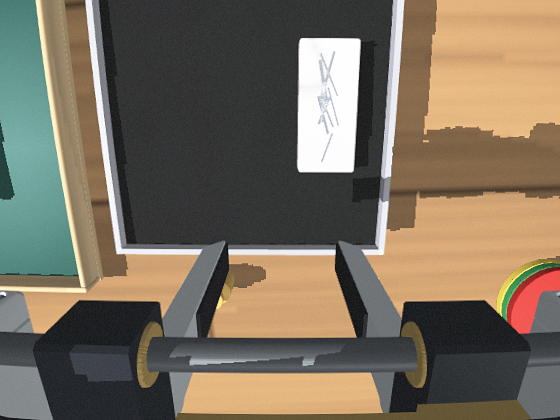

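White plate unmoved at (329,105).

```bash
python3 -m crank '-.03 0 .018 0;-.04 0 .0174 0;-.0125 .03 0 0;0 .03 0 0;0 .025 0 0' 61;python3 -m crank '0 .011 0 0;0 0 0 0;0 0 0 0'; python3 - <<'E'
from meas import *
go([.519,-.0306,.0585],-92.05)
E
```

```text
time: 63.12
position: [0.5179, -0.0309, 0.0791]
ee_rot: [0.012, 0.707, -0.707, -0.012]
wrist_force: [-0.3, 0.1, -0.6]
grip_width: 0.61
time: 63.5
position: [0.5184, -0.0318, 0.0703]
ee_rot: [0.013, 0.707, -0.707, -0.012]
wrist_force: [-0.2, 0.6, -0.4]
grip_width: 0.608
pos [ 0.5184 -0.0318  0.0703] jaw yaw -92.1 t 63.50 F [-0.2  0.6 -0.4] grip 0.608
turn deg about tool y: -0.0 (or +-180)
shift tool xyz mm (before turning) [-0.5 11.8 -1.2] tilt [ 0.002 -0.    -1.   ]
shift after turning [-0.5 11.8 -1.2]
```

```bash
python3 -m crank '-.0005 .007 -.001 0;0 .004 0 0;0 0 0 0;0 0 0 0';python3 -m crank '0 0 0 0;0 0 0 0;0 0 0 0;0 0 0 0' 35 20;python3 -m crank '0 0 0 0;0 -.001 0 0;0 -.005 0 0;0 -.012 0 0;0 -.02 0 0';python3 -m crank '0 -.03 0 0;.02 -.03 -.03 0;.03 0 -.05 0;0 0 -.05 0;0 0 -.05 0';python3 -m crank '0 0 -.05 0;0 0 -.03 0;0 0 0 0;0 0 0 0'; python3 - <<'E'
from h import *
s=snap("wrist","w23"); 
go([.4938,.2573,.0236],-92.)
E
```

```text
time: 64.0
position: [0.5182, -0.0311, 0.0586]
ee_rot: [-0.013, -0.707, 0.707, 0.013]
wrist_force: [-0.2, 0.1, -0.2]
grip_width: 0.61
time: 64.5
position: [0.5183, -0.031, 0.0586]
ee_rot: [0.013, 0.707, -0.707, -0.013]
wrist_force: [-0.4, -0.1, 0.4]
grip_width: 0.479
time: 65.12
position: [0.5177, -0.031, 0.0971]
ee_rot: [-0.012, -0.707, 0.707, 0.013]
wrist_force: [-0.4, -0.8, -2.8]
grip_width: 0.476
time: 65.75
position: [0.4746, 0.1521, 0.1577]
ee_rot: [0.013, 0.707, -0.707, -0.012]
wrist_force: [0.5, -0.7, -3.4]
grip_width: 0.479
time: 66.25
position: [0.4775, 0.2296, 0.1569]
ee_rot: [-0.013, -0.707, 0.707, 0.013]
wrist_force: [-0.2, 0.5, -2.3]
grip_width: 0.476
pos [0.4776 0.2291 0.1568] jaw yaw -92.2 t 66.30 F [-0.7 -0.5 -3.4] grip 0.476
turn deg about tool y: -0.2 (or +-180)
shift tool xyz mm (before turning) [-15.1 133.2 -28.9] tilt [-0.    -0.001 -1.   ]
shift after turning [-15.2 133.2 -28.8]
```

View pics/w23.png

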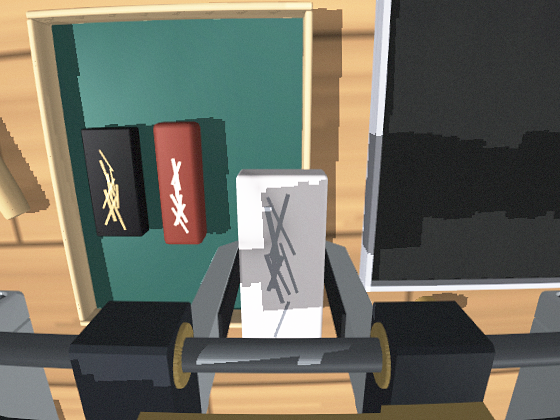

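Black (115,182) and red (180,182) lie flat in the tray. Place white on the right.

```bash
python3 -m crank '-.015 .005 -.028 0;0 .03 0 0;0 .03 0 0;0 .03 0 0;0 .02 0 0' ;python3 -m crank '0 .006 0 0;0 .002 0 0;0 0 0 0;0 0 0 0'; python3 - <<'E'
from meas import *
go([.4938,.2573,.0236],-92)
E
```

```text
time: 66.92
position: [0.4935, 0.256, 0.0405]
ee_rot: [-0.013, -0.706, 0.707, 0.014]
wrist_force: [-0.2, -0.4, -3.0]
grip_width: 0.48
time: 67.42
position: [0.4942, 0.2583, 0.0343]
ee_rot: [0.013, 0.707, -0.707, -0.012]
wrist_force: [0.6, 0.2, -2.3]
grip_width: 0.478
pos [0.4942 0.2583 0.0343] jaw yaw -92.1 t 67.42 F [ 0.6  0.2 -2.3] grip 0.478
turn deg about tool y: -0.1 (or +-180)
shift tool xyz mm (before turning) [ 0.3 10.7  1. ] tilt [ 0.001  0.001 -1.   ]
shift after turning [ 0.3 10.7  1. ]
```

```bash
python3 -m crank '0 .005 0 0;0 .003 0 0;0 .0015 0 0;0 0 0 0;0 0 0 0';python3 -m crank '0 .0008 0 0;0 0 0 0;0 0 0 0'
```

```text
time: 68.05
position: [0.4936, 0.2581, 0.024]
ee_rot: [-0.013, -0.707, 0.707, 0.013]
wrist_force: [0.8, 0.1, -3.0]
grip_width: 0.477
time: 68.42
position: [0.4937, 0.2581, 0.0236]
ee_rot: [0.013, 0.707, -0.707, -0.013]
wrist_force: [-0.9, -0.6, 4.4]
grip_width: 0.479
```

```bash
python3 -m crank '0 0 0 0;0 0 0 0' - 10; python3 -m crank '0 0 0 0;0 0 0 0;0 0 0 0' 58 10; python3 -m crank '0 -.01 0 0;0 -.03 0 0;0 -.04 0 0;0 -.04 0 0;.04 -.03 .04 0'; python3 -m crank '.03 -.02 .06 0;.01 0 .06 0;0 0 .06 0;0 0 .05 0;0 0 .04 0' ; python3 -m crank '0 0 .04 0;0 0 0 0;0 0 0 0'; python3 - <<'E'
from meas import *
go([.49,0,.2])
snap("top","t9"); snap("side","s9")
E
```

```text
time: 68.68
position: [0.4937, 0.2581, 0.0236]
ee_rot: [0.013, 0.707, -0.707, -0.013]
wrist_force: [-1.3, -1.3, 5.4]
grip_width: 0.477
time: 69.05
position: [0.4937, 0.2581, 0.023]
ee_rot: [-0.013, -0.707, 0.707, 0.013]
wrist_force: [0.4, -0.4, -0.2]
grip_width: 0.582
time: 69.68
position: [0.4562, 0.223, 0.175]
ee_rot: [0.014, 0.708, -0.706, -0.01]
wrist_force: [-0.3, -1.0, 0.9]
grip_width: 0.578
time: 70.3
position: [0.4067, -0.0437, 0.1912]
ee_rot: [-0.014, -0.707, 0.707, 0.013]
wrist_force: [0.6, -0.0, -0.0]
grip_width: 0.58
time: 70.68
position: [0.4055, -0.081, 0.1907]
ee_rot: [0.013, 0.707, -0.707, -0.013]
wrist_force: [-0.2, 0.9, -0.5]
grip_width: 0.581
pos [ 0.4055 -0.081   0.1907] jaw yaw -92.1 t 70.67 F [-0.2  0.9 -0.5] grip 0.581
shift tool xyz mm [-81.6  -9.2 -84. ]
```

View pics/t9.png

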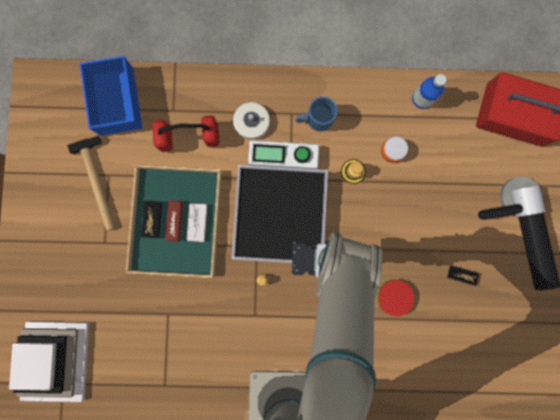

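View pics/s9.png

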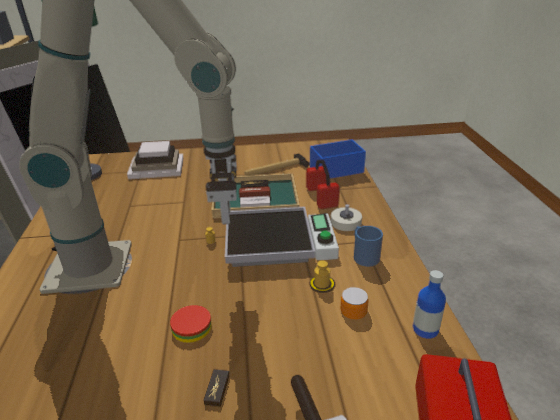

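Top: the three samples are in the tray at (152,219), (174,221) and (197,223), the weight is on the stand at (353,171), the pan is empty and the rest sits as before. One enlarged check, then hand in.

```bash
python3 - <<'E'
from meas import *
s=snap("top"); crop(s,120,155,230,285,4,"t9c")
s2=snap("side"); crop(s2,290,220,390,300,5,"s9c")
m=masks(s); print("white",rect(s,near(m["white"],(197,222)),.02),"red",rect(s,near(m["red"],(174,221)),.03))
E
```

```text
white [493.8 257.8 106.3  48.6  -2.3] red [496.3 318.5 106.2  38.4  -1.1]
```

View pics/t9c.png

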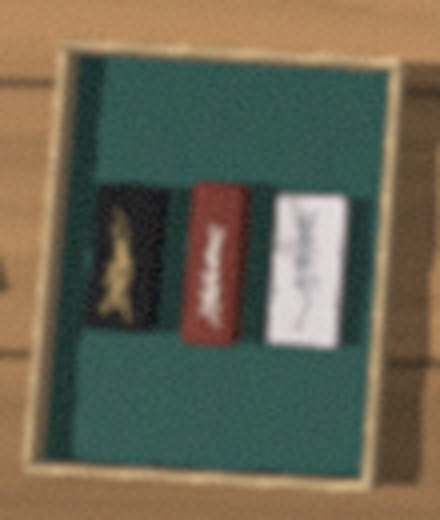

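View pics/s9c.png

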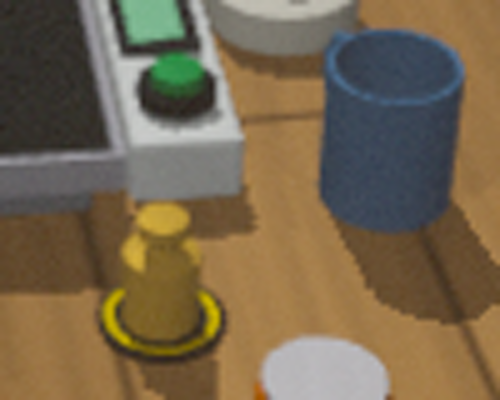

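The samples lie flat on the felt, clear of the walls; the weight stands upright, centred on the ring; the button is up.

```bash
python3 -c "
from cell import job
print(job.job_done())"
```

```text
the job is handed in; nothing more can be done
None
```

The job is done and handed in at about 71 s; `job_done` reported no verdict. No green bar was in view, so there were three samples: black, white and red.

- **Weight:** I took the larger brass weight off the pan first. It now stands upright and centred on its rubber stand.
- **On the pan:** I laid the red bar, the white plate and the larger black plate flat and side by side. Each was gripped at no more than 22 N and lowered in steps of 1 mm or less until the wrist force showed contact.
- **Button:** I pressed the green button through its full 6 mm. It reached a hard stop at about 5 N of spring force (28 N peak on the wrist), and I followed it back up until the force was zero.
- **In the tray:** All three samples lie flat on the felt, clear of the walls.

In the last top and side pictures the pan is empty, the button is up, the weight is upright, and nothing else on the bench looks moved. The arm is clear of everything. From the top camera, white is within 1 mm of where I put it down and red within about 1.5 mm; I checked black only by eye. No check failed. The largest disagreement between views was about 6 mm on the weight and the red bar; I settled each with a closer wrist picture before gripping it.

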